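# Scan the pantry jars with the two-stage scanner key

### The arm

A 6-joint arm with a two-finger parallel gripper is mounted at the origin on a cart in front of the work surface, level with it; the furniture and walls round the work are solid. World frame = base frame: x ahead of the robot, y to its left, z up, the work surface at z = 0. Lengths are in m, angles in rad, forces in N, time in s.
With the tool pointing down it reaches from about 0.375 to 0.975 m from the base axis. Payload 3.8 kg.
Tool frame: the origin (TCP) lies between the finger pads; the fingertips stand 17 mm ahead of it and the grasp point (between the pads) lies 2 mm behind it (robot.tips_ahead is the distance from the TCP to the fingertips, in m); z points along the fingers, y is the direction in which the jaws open and shut (so a half turn about z gives the same grasp; the last joint's range is limited). The gripper opens to 88 mm and grips with 3 to 60 N. Pads are 18 mm wide; open, the fingers measure 123 mm over their backs; the gripper's body (75 mm by 187 mm) begins 45 mm behind the grasp point.
Start: joints at [-1.179, 0.264, 1.604, -0, 1.274, -0.037], TCP at [0.281, -0.614, 0.256] pointing down, gripper open.
Joint ranges: [-2.63, 2.63], [-0.94, 2.18], [0.31, 2.57], [-1.31, 4.45], [0, 2.66], [-2.55, 2.55]. Speed limits (rad/s): [2.57, 2.57, 3.14, 3.14, 3.14, 3.14].

### API

Orientations are given as a rotation vector (axis times angle).
In Python, from bench import robot, vision, sign_off gives the robot as it stands.
- The arm moves only by the shell command python3 -m creep 'ROWS' [FORCE]. ROWS is a JSON object of lists of equal length, an entry for each row: "travel": the shift along the world's x, y, z as a fraction of full scale, a list of three; "rot": the turn, a rotation vector about the world's x, y, z as a fraction of full scale, a list of three; "hand": the closure, from 0 (fully open) to 1 (shut). A call has 1 to 20 rows; each row shifts and turns the commanded pose from where the row before left it; what a row does not reach is not made up. Full scale, the value 1, is 25 mm for a shift and 4 degrees for a turn. A row lasts 1/12 s, in which the tool goes at most 41.7 mm and 7.16 degrees, less where a joint would pass 70% of its speed; a pose out of reach is approached as far as the arm can. A call with a number of a shift or a turn outside -1 to 1 is refused whole. A call with a gripper value outside its range is refused whole. The fingers move at their own pace and stop on an object; FORCE is the grip in N (left out, the last holds). Time passes only in rows, so rows that do not move let the fingers close. It gives the time, the measured TCP pose, the force and the opening at its end, in the units of the state.
- robot.observe(): the state, without advancing time (a new reading comes with each control period).
- vision.snapshot(name): name is "scene" or "side" or "wrist"; returns the picture (480x640x3 uint8, red, green, blue); there is no depth.
- vision.calibration(name): a dict with "fx", "fy", "cx", "cy" (pixels), "dist_coeffs" ([k1, k2, p1, p2, k3] as OpenCV has them; the pictures are not rectified), "origin" and "orientation" of the camera in the world. Camera axes: x right, y down, z forward; pixel columns grow to the right and rows downward; lengths in m; the calibration is good to about 2 mm. A picture is of the moment at which its call begins: read the wrist's pose just before it. calibration takes no time and is no camera call; for the wrist camera it gives the pose at the moment of the call.
- sign_off(): hands the job in, once; it reports no verdict.
Trained networks look in the newest picture that a camera, given by its name, has taken for a name from the list of things; names that differ only in an ending like _2 or _b are one class to them, and where a whole thing is asked for, a point or a joint stands for the part that bears it (a point fixed in the world has none). Each returns a list of dicts, best first, with "score" (0 to 1); they miss things now and then, are a little off and sometimes report something else, mostly with a low value. They report only what shows in the picture. A call takes as long as a camera call. They do not tell look-alikes from the thing itself.
- vision.regions_of(camera, thing): "mask" (480x640 bool, what is visible of it) and "point" ([column, row] in pixels, amid what is visible of it).
The state is a dict: "time": time; "joint_pos": joint angles; "dq": joint speeds; "joint_torque": joint torques, N m; "eef_pos": TCP position; "eef_rot": TCP orientation; "ft_force": force on the tool from outside, world axes, zero at the start; "ft_torque": the same for the moment, N m; "gripper_width": finger opening in m.
Only numpy, scipy, OpenCV 4.12 (cv2) and the standard library are available. Lean on these libraries where they do the work, as an engineer would, in place of code of your own. Each camera call takes 0.05 s, during which the arm holds its last target.

### The job

Scan the storage jars on the tray: stand every jar there is upright in one row on the scanner's black mat, turned so that its label holder squarely faces the scanner bar. With all of them in place press the scanner's key down to its halfway stop, pause there for a good second, and then press it fully down; then let the key up and put all the jars back, upright, on the floor of the tray, leaving the shaker, the mug and the garlic where they are.

Things in the scene. Friction and masses are not known exactly. Their poses are not given: they have to be found in the camera images.
- jar_a_mid (a point): Taller jar, 104 mm tall, 0.4 kg, one piece: white cylinder 60 mm across, lid 62 mm across, on it an upright grip plate 40 mm along x, 12 mm thick (y), 34 mm tall. Point: centre half-way up, on the axis; lid's upper face 18 mm above it, plate's top 52 mm. +x: out of the marked side (label holder 36 x 28 mm, 5 mm proud; above it a 20 mm wide lid tab juts 8 mm out). May be absent (None).
- jar_b_mid (a point): Taller jar, 104 mm tall, 0.4 kg, one piece: white cylinder 60 mm across, lid 62 mm across, on it an upright grip plate 40 mm along x, 12 mm thick (y), 34 mm tall. Point: centre half-way up, on the axis; lid's upper face 18 mm above it, plate's top 52 mm. +x: out of the marked side (label holder 36 x 28 mm, 5 mm proud; above it a 20 mm wide lid tab juts 8 mm out). May be absent (None).
- jar_c_mid (a point): Shorter jar, 88 mm tall, 0.4 kg, one piece: white cylinder 60 mm across, lid 62 mm across, on it an upright grip plate 40 mm along x, 12 mm thick (y), 34 mm tall. Point: centre half-way up, on the axis; lid's upper face 10 mm above it, plate's top 44 mm. +x: out of the marked side (label holder 36 x 28 mm, 5 mm proud; above it a 20 mm wide lid tab juts 8 mm out). May be absent (None).
- jar_d_mid (a point): Shorter jar, 88 mm tall, 0.4 kg, one piece: white cylinder 60 mm across, lid 62 mm across, on it an upright grip plate 40 mm along x, 12 mm thick (y), 34 mm tall. Point: centre half-way up, on the axis; lid's upper face 10 mm above it, plate's top 44 mm. +x: out of the marked side (label holder 36 x 28 mm, 5 mm proud; above it a 20 mm wide lid tab juts 8 mm out). May be absent (None).
- scanner: Scanner, fixed. Origin: centre of the underside of its black mat, on the worktop; mat 100 mm (x) by 300 mm (y), 4 mm thick. +x points to the grey scanner bar along the mat's far side: front face with a dark window at x = 60 mm, 86 mm high. Four jars fit on the mat in a row, 75 mm apart: y = -112, -37, 38, 113 mm. Key housing (76 x 70 mm, 30 mm high) at y = 195 mm.
- window (a point): Middle of the scanner bar's window, on its front face, 46 mm above the worktop; its axes are the scanner's.
- key_top (a point): Centre of the top of the two-stage key: a round steel cap 38 mm across on a black sleeve 52 mm across, 54 mm above the worktop when up; pressed straight down. It moves with the cap.
- key_cap (a joint): First stage of the key, m: 0 up, 0.008 at the halfway stop (cap down on the sleeve). Springs back; about 1.5 N to start it, 3 N at the stop.
- key_sleeve (a joint): Second stage of the key, m: 0 up, 0.008 fully down (sleeve pushed into the housing by the cap, cap 16 mm below its rest). Springs back; it stays up until about 9 N and takes 12 N fully down, so the halfway stop is felt between 3 and 9 N.
- tray: Low wooden tray, fixed, 115 mm along its x, 345 mm along its y, walls 6 mm thick and 14 mm high, inside floor 6 mm above the worktop. Origin: centre of its underside. It holds four jars in a row, at y = -123, -41, 41 and 123 mm. A wall cabinet with bar handles hangs over the rear of the worktop (world x over about 0.58 m, z over about 0.45 m): keep the wrist and arm in front of it.
- salt_shaker: Bystander: glass salt shaker, 44 mm across, 90 mm tall, behind the work; origin under its centre.
- mug: Bystander: small white mug, 62 x 88 x 50 mm, behind the work; origin under its centre.
- garlic: Bystander: garlic bulb, 60 mm, behind the work; origin under its centre.
There are look-alikes about, which are no part of the job. Leave any blue look-alike of the part that bears jar_b_mid alone.

How it is judged:
On the way, in this order (a step that is already met when the one before it is completed fails the run):
1. every jar stands on the scanner's mat with its label holder facing the bar within 15 degrees, key up (x of jar_a_mid in the frame of scanner between -0.035 and 0.035 m and y of jar_a_mid in the frame of scanner between -0.135 and 0.135 m and z of each of jar_a_mid, jar_b_mid in the frame of scanner below 0.062 m and angle between each of jar_a_mid, jar_b_mid, jar_c_mid, jar_d_mid's own z axis and vertical below 0.15 rad and angle between the x axis of each of jar_a_mid, jar_b_mid, jar_c_mid, jar_d_mid and the x axis of scanner, either way round below 0.26 rad and x of window in the frame of jar_a_mid above 0 m and x of jar_b_mid in the frame of scanner between -0.035 and 0.035 m and y of jar_b_mid in the frame of scanner between -0.135 and 0.135 m and x of window in the frame of jar_b_mid above 0 m and x of jar_c_mid in the frame of scanner between -0.035 and 0.035 m and y of jar_c_mid in the frame of scanner between -0.135 and 0.135 m and z of each of jar_c_mid, jar_d_mid in the frame of scanner below 0.054 m and x of window in the frame of jar_c_mid above 0 m and x of jar_d_mid in the frame of scanner between -0.035 and 0.035 m and y of jar_d_mid in the frame of scanner between -0.135 and 0.135 m and x of window in the frame of jar_d_mid above 0 m and value of joint key_cap below 0.003 m), for 0.3 s.
2. the key is held at its halfway stop for 0.8 s while every jar stands so (x of jar_a_mid in the frame of scanner between -0.035 and 0.035 m and y of jar_a_mid in the frame of scanner between -0.135 and 0.135 m and z of each of jar_a_mid, jar_b_mid in the frame of scanner below 0.062 m and angle between each of jar_a_mid, jar_b_mid, jar_c_mid, jar_d_mid's own z axis and vertical below 0.15 rad and angle between the x axis of each of jar_a_mid, jar_b_mid, jar_c_mid, jar_d_mid and the x axis of scanner, either way round below 0.26 rad and x of window in the frame of jar_a_mid above 0 m and x of jar_b_mid in the frame of scanner between -0.035 and 0.035 m and y of jar_b_mid in the frame of scanner between -0.135 and 0.135 m and x of window in the frame of jar_b_mid above 0 m and x of jar_c_mid in the frame of scanner between -0.035 and 0.035 m and y of jar_c_mid in the frame of scanner between -0.135 and 0.135 m and z of each of jar_c_mid, jar_d_mid in the frame of scanner below 0.054 m and x of window in the frame of jar_c_mid above 0 m and x of jar_d_mid in the frame of scanner between -0.035 and 0.035 m and y of jar_d_mid in the frame of scanner between -0.135 and 0.135 m and x of window in the frame of jar_d_mid above 0 m and value of joint key_cap above 0.006 m and value of joint key_sleeve below 0.002 m), for 0.8 s.
3. the key is fully down while every jar stands so (x of jar_a_mid in the frame of scanner between -0.035 and 0.035 m and y of jar_a_mid in the frame of scanner between -0.135 and 0.135 m and z of each of jar_a_mid, jar_b_mid in the frame of scanner below 0.062 m and angle between each of jar_a_mid, jar_b_mid, jar_c_mid, jar_d_mid's own z axis and vertical below 0.15 rad and angle between the x axis of each of jar_a_mid, jar_b_mid, jar_c_mid, jar_d_mid and the x axis of scanner, either way round below 0.26 rad and x of window in the frame of jar_a_mid above 0 m and x of jar_b_mid in the frame of scanner between -0.035 and 0.035 m and y of jar_b_mid in the frame of scanner between -0.135 and 0.135 m and x of window in the frame of jar_b_mid above 0 m and x of jar_c_mid in the frame of scanner between -0.035 and 0.035 m and y of jar_c_mid in the frame of scanner between -0.135 and 0.135 m and z of each of jar_c_mid, jar_d_mid in the frame of scanner below 0.054 m and x of window in the frame of jar_c_mid above 0 m and x of jar_d_mid in the frame of scanner between -0.035 and 0.035 m and y of jar_d_mid in the frame of scanner between -0.135 and 0.135 m and x of window in the frame of jar_d_mid above 0 m and value of joint each of key_cap, key_sleeve above 0.006 m), for 0.1 s.
At the end, for the whole second after the job is handed in: Every jar stands upright (within 8 degrees) on the tray's floor, its axis within 35 mm (x) and 145 mm (y) of the tray's centre, and the key is up (both stages under 2 mm) (x of jar_a_mid in the frame of tray between -0.035 and 0.035 m and y of jar_a_mid in the frame of tray between -0.145 and 0.145 m and z of each of jar_a_mid, jar_b_mid in the frame of tray below 0.064 m and angle between each of jar_a_mid, jar_b_mid, jar_c_mid, jar_d_mid's own z axis and vertical below 0.15 rad and x of jar_b_mid in the frame of tray between -0.035 and 0.035 m and y of jar_b_mid in the frame of tray between -0.145 and 0.145 m and x of jar_c_mid in the frame of tray between -0.035 and 0.035 m and y of jar_c_mid in the frame of tray between -0.145 and 0.145 m and z of each of jar_c_mid, jar_d_mid in the frame of tray below 0.056 m and x of jar_d_mid in the frame of tray between -0.035 and 0.035 m and y of jar_d_mid in the frame of tray between -0.145 and 0.145 m and value of joint each of key_cap, key_sleeve below 0.002 m); the robot touches nothing.
It fails at once if the salt shaker is moved more than 40 mm (distance of salt_shaker from where it was at the start of the episode above 0.04 m).
It fails at once if the mug is moved more than 40 mm (distance of mug from where it was at the start of the episode above 0.04 m).
It fails at once if the garlic is moved more than 40 mm (distance of garlic from where it was at the start of the episode above 0.04 m).
Of jar_a, jar_b, jar_c, jar_d only 2 to 3 are there at a start; the rules pass over those that are not, and their reading is None.
At some moment in a run one of jar_a, jar_b, jar_c, jar_d may be knocked a few centimetres aside while the robot is not near it.
It also fails if it takes over 210 s, if anything falls off the work surface, if the arm or the gripper's body presses on something with over 40 N, if the wrist force passes 120 N, or if a joint passes its speed limit or range.

## Working session

There is one attempt and no reset: what is moved stays moved. The work goes in short steps, Python scripts to look and compute and a shell command to move; the robot and the scene stay as the last step left them, time stands still between calls to the robot, and variables do not carry over. Pictures are saved under pics/ and viewed, and the job is handed in when it is done.

```bash
ls -la; mkdir -p pics
python3 - <<'E'
from bench import robot, vision
import cv2
s=robot.observe(); print(s)
for n in ["scene","side","wrist"]:
    im=vision.snapshot(n); cv2.imwrite(f"pics/{n}0.png",im[:,:,::-1]); print(n,vision.calibration(n))
E
```

```text
total 12
drwxr-xr-x  3 agent agent 4096 Dec  6 09:33 .
drwxr-xr-x 23 root  root  4096 Dec  6 09:33 ..
drwxr-xr-x  2 agent agent 4096 Dec  6 09:33 pics
{'time': 0.0, 'joint_pos': array([-1.17888894e+00,  2.64737334e-01,  1.60532245e+00, -2.95328443e-05,
        1.27370617e+00, -3.68794996e-02]), 'dq': array([-1.09766974e-03,  3.62272424e-04,  5.51399404e-04,  1.50982433e-03,
        6.41653968e-04, -2.72845569e-06]), 'joint_torque': array([ 3.51371482e-04, -5.02110314e+01, -3.56874168e+01,  7.29109626e-02,
        2.92150310e-02, -1.74309071e-04]), 'eef_pos': array([ 0.28039612, -0.61328731,  0.25442647]), 'eef_rot': array([-3.06757958e+00, -6.67948142e-01,  6.46028566e-04]), 'ft_force': array([-0.06961528,  1.09093726, -0.25074517]), 'ft_torque': array([-0.02231716, -0.0120106 , -0.01716765]), 'gripper_width': 0.08789930774871121}
scene {'fx': 572.1908890804817, 'fy': 572.1908890804817, 'cx': 328.39446674169216, 'cy': 242.59629924943545, 'dist_coeffs': array([0.06157854, 0.        , 0.        , 0.        , 0.        ]), 'origin': array([-0.44669207,  0.91951291,  0.71768049]), 'orientation': array([-0.87293333,  2.16329369, -1.42410491])}
side {'fx': 520.5333031084448, 'fy': 520.5333031084448, 'cx': 321.66090495170135, 'cy': 233.4294251032051, 'dist_coeffs': array([-0.02192671,  0.        ,  0.        ,  0.        ,  0.        ]), 'origin': array([-0.05206075, -1.18171728,  1.07176832]), 'orientation': array([-2.195083  ,  0.58160455, -0.30643759])}
wrist {'fx': 403.3959732711806, 'fy': 403.3959732711806, 'cx': 325.42232781329136, 'cy': 245.22952244907583, 'dist_coeffs': array([-0.08131555,  0.        ,  0.        ,  0.        ,  0.        ]), 'origin': array([ 0.34536584, -0.58532124,  0.38419908]), 'orientation': array([ 2.43927524, -1.56772305, -0.22125923])}
```

View pics/scene0.png

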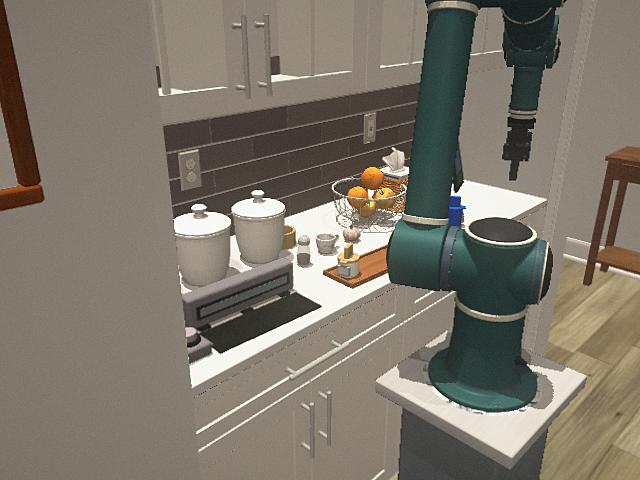

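View pics/side0.png

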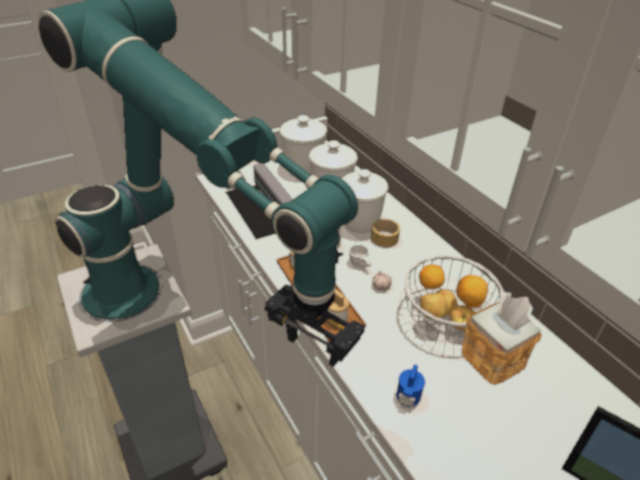

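View pics/wrist0.png

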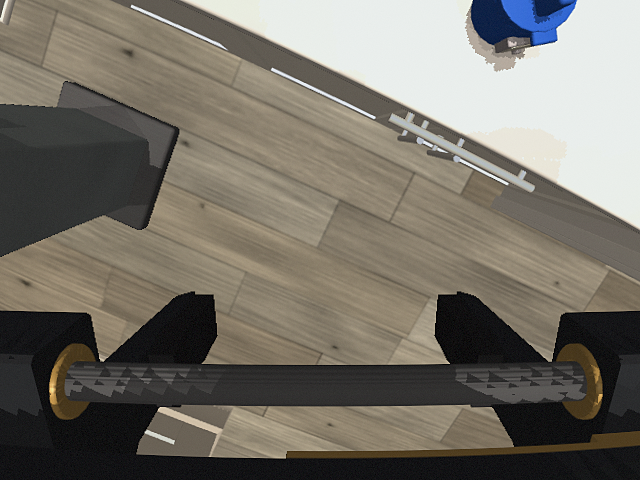

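The scene camera shows one jar at (348,265), the tray at (365,265), the mat at (250,335) and the scanner bar at (240,293). The side view also has a blue jar look-alike at (410,388). The arm hides the rest of the tray, so I'll write helpers and run the networks next.

```bash
cat > lib.py <<'E'
import numpy as np, cv2
from scipy.spatial.transform import Rotation as R
from bench import robot, vision
def cal(n):
    c=vision.calibration(n)
    K=np.array([[c['fx'],0,c['cx']],[0,c['fy'],c['cy']],[0,0,1]])
    return K,np.array(c['dist_coeffs']),np.array(c['origin']),R.from_rotvec(c['orientation']).as_matrix()
def proj(P,C):
    K,d,o,Rm=C; P=np.atleast_2d(P).astype(float)
    pc=(P-o)@Rm
    rv,_=cv2.Rodrigues(np.eye(3))
    q,_=cv2.projectPoints(pc,rv,np.zeros(3),K,d); return q.reshape(-1,2)
def back(px,z,C):
    K,d,o,Rm=C
    u=cv2.undistortPoints(np.array(px,float).reshape(-1,1,2),K,d).reshape(-1,2)
    r=np.c_[u,np.ones(len(u))]@Rm.T
    return o+r*((z-o[2])/r[:,2:3])
def snap(n,fn=None):
    C=cal(n); im=vision.snapshot(n)
    if fn: cv2.imwrite(f"pics/{fn}.png",im[:,:,::-1])
    return im,C
def crop(im,x0,y0,x1,y1,k,fn):
    c=cv2.resize(im[y0:y1,x0:x1],None,fx=k,fy=k,interpolation=cv2.INTER_CUBIC); cv2.imwrite(f"pics/{fn}.png",c[:,:,::-1])
E
python3 - <<'E'
from lib import *
for n in ["scene","side"]:
    C=cal(n); im=vision.snapshot(n)
    for t in ["jar_a_mid","jar_c_mid","scanner","key_top","tray","salt_shaker","mug","garlic"]:
        r=vision.regions_of(n,t)
        for d in r[:4]:
            ys,xs=np.nonzero(d['mask']); 
            print(n,t,round(d['score'],2),np.round(d['point']),len(xs),xs.min(),xs.max(),ys.min(),ys.max(),back([d['point']],0.05,C).round(3))
crop(im,250,220,410,420,4,"sidecrop0")
im,C=snap("scene"); crop(im,180,200,480,380,2.6,"scenecrop0")
print(robot.observe()['time'])
E
```

```text
scene jar_a_mid 0.27 [240. 308.] 7418 182 319 259 361 [[0.501 0.221 0.05 ]]
scene scanner 0.81 [241. 309.] 7961 181 320 257 362 [[0.496 0.222 0.05 ]]
scene key_top 0.43 [191. 334.] 135 185 196 328 342 [[0.489 0.362 0.05 ]]
scene tray 0.96 [368. 270.] 1157 323 387 246 287 [[ 0.415 -0.136  0.05 ]]
scene salt_shaker 0.79 [302. 253.] 423 295 310 235 267 [[ 0.622 -0.091  0.05 ]]
scene salt_shaker 0.64 [368. 269.] 1201 323 387 245 288 [[ 0.423 -0.143  0.05 ]]
scene mug 0.62 [325. 244.] 372 316 338 233 253 [[ 0.62  -0.185  0.05 ]]
scene garlic 0.64 [350. 234.] 175 344 359 226 240 [[ 0.616 -0.29   0.05 ]]
side jar_c_mid 0.61 [379. 280.] 277 372 391 271 289 [[ 0.639 -0.363  0.05 ]]
side scanner 0.73 [253. 205.] 2088 226 290 163 239 [[0.478 0.132 0.05 ]]
side key_top 0.28 [291. 280.] 537 276 365 256 340 [[ 0.423 -0.242  0.05 ]]
side tray 0.82 [335. 290.] 621 276 364 256 340 [[ 0.511 -0.336  0.05 ]]
side salt_shaker 0.52 [338. 242.] 12 337 340 241 245 [[ 0.626 -0.167  0.05 ]]
side mug 0.62 [359. 252.] 358 349 369 245 265 [[ 0.657 -0.235  0.05 ]]
side garlic 0.55 [378. 282.] 255 372 390 272 289 [[ 0.634 -0.368  0.05 ]]
1.1
```

View pics/sidecrop0.png

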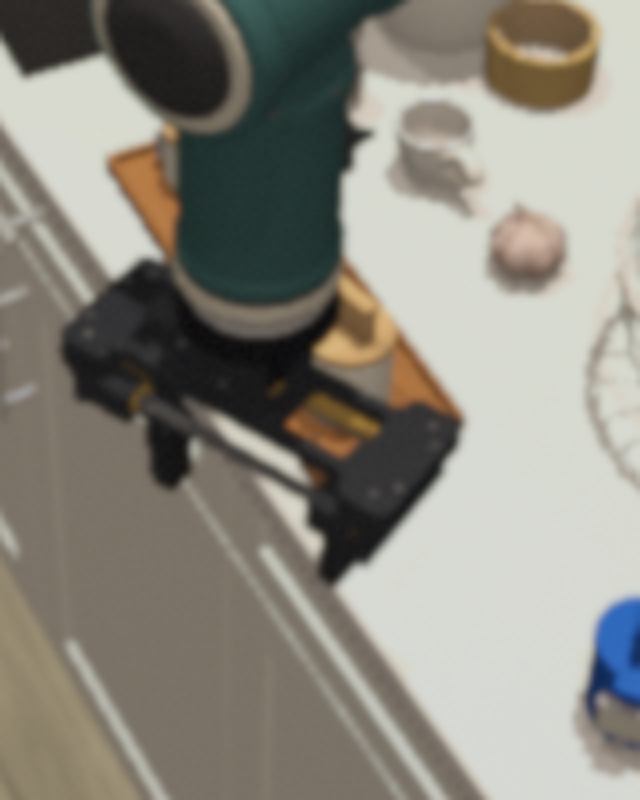

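View pics/scenecrop0.png

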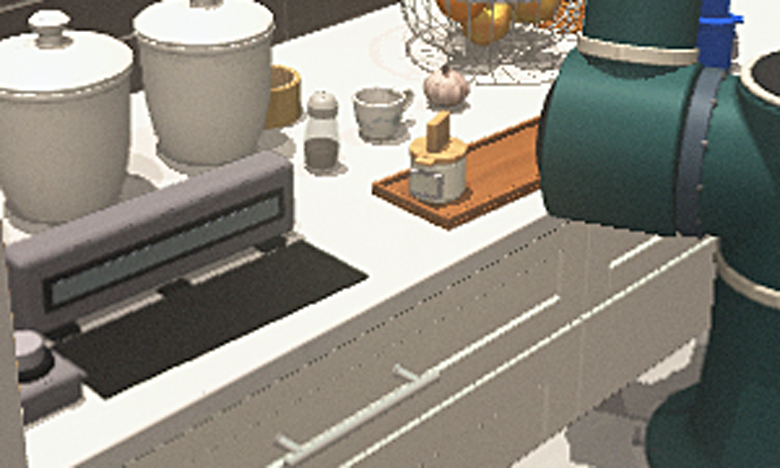

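Run:
```python
from lib import *
s=robot.observe(); Rt=R.from_rotvec(s['eef_rot']).as_matrix(); K,d,o,Rc=cal("wrist")
print(Rt.round(3)); print("cam in tool",(Rt.T@(o-s['eef_pos'])).round(4)); print((Rt.T@Rc).round(3)); print(s['eef_pos'],s['joint_pos'].round(3))
# view from candidate pose
for p,yaw in [((0.40,-0.25,0.34),0),((0.40,-0.25,0.34),180)]:
    T=R.from_euler('z',yaw,degrees=True).as_matrix()@np.diag([1,-1,-1.]); 
    C=(K,d,np.array(p)+T@Rt.T@(o-s['eef_pos']),T@Rt.T@Rc)
    print(yaw,C[2],back([[0,0],[640,0],[640,480],[0,480],[320,240],[0,280],[640,280]],0.05,C).round(3))
# known picks on scene image
C=cal("scene")
cr=lambda x,y:(180+x/2.6,200+y/2.6)
print("mat",back([cr(367,276),cr(107,397)],0.004,C).round(3))
print("tray",back([cr(373,187),cr(449,228)],0.014,C).round(3))
print("key",back([cr(28,352)],0.05,C).round(3), "bar top corners",back([cr(290,156),cr(8,252)],0.086,C).round(3))
```

```text
[[ 0.91   0.416  0.   ]
 [ 0.416 -0.91   0.   ]
 [ 0.    -0.    -1.   ]]
cam in tool [ 0.0707  0.0012 -0.1295]
[[-0.001 -0.961 -0.275]
 [ 1.    -0.001  0.   ]
 [-0.001 -0.275  0.961]]
[ 0.28064069 -0.61388409  0.25569321] [-1.179  0.264  1.604  0.     1.274 -0.037]
0 [ 0.47073425 -0.25121396  0.46953074] [[ 0.608  0.077  0.05 ]
 [ 0.607 -0.568  0.05 ]
 [-0.007 -0.712  0.05 ]
 [-0.008  0.228  0.05 ]
 [ 0.357 -0.246  0.05 ]
 [ 0.308  0.133  0.05 ]
 [ 0.308 -0.622  0.05 ]]
180 [ 0.32926575 -0.24878604  0.46953074] [[ 0.192 -0.577  0.05 ]
 [ 0.193  0.068  0.05 ]
 [ 0.807  0.212  0.05 ]
 [ 0.808 -0.728  0.05 ]
 [ 0.443 -0.254  0.05 ]
 [ 0.492 -0.633  0.05 ]
 [ 0.492  0.122  0.05 ]]
mat [[0.428 0.027 0.004]
 [0.443 0.322 0.004]]
tray [[ 0.544 -0.1    0.014]
 [ 0.425 -0.087  0.014]]
key [[0.484 0.366 0.05 ]] bar top corners [[0.551 0.012 0.086]
 [0.582 0.317 0.086]]
```

```bash
python3 -m creep '{"travel":[[0.3,0.91,0.21],[0.3,0.91,0.21],[0.3,0.91,0.21],[0.3,0.91,0.21],[0.3,0.91,0.21],[0.3,0.91,0.21],[0.3,0.91,0.21],[0.3,0.91,0.21],[0.3,0.91,0.21],[0.3,0.91,0.21],[0.3,0.91,0.21],[0.3,0.91,0.21],[0.3,0.91,0.21],[0.3,0.91,0.21],[0.3,0.91,0.21],[0.3,0.91,0.21],[0,0,0],[0,0,0]],"rot":[[0,0,-0.383],[0,0,-0.383],[0,0,-0.383],[0,0,-0.383],[0,0,-0.383],[0,0,-0.383],[0,0,-0.383],[0,0,-0.383],[0,0,-0.383],[0,0,-0.383],[0,0,-0.383],[0,0,-0.383],[0,0,-0.383],[0,0,-0.383],[0,0,-0.383],[0,0,-0.383],[0,0,0],[0,0,0]],"hand":[0,0,0,0,0,0,0,0,0,0,0,0,0,0,0,0,0,0]}'
python3 - <<'E'
from lib import *
im,C=snap("wrist","wrist1"); print(robot.observe()['eef_pos'],robot.observe()['eef_rot'],robot.observe()['joint_pos'])
im,C=snap("scene","scene1"); im,C=snap("side","side1")
E
```

```text
time: 2.6
eef_pos: [0.4011, -0.2494, 0.3403]
eef_rot: [3.14, 0.006, 0.002]
ft_force: [-0.6, -1.0, 0.7]
gripper_width: 0.088
[ 0.40066159 -0.25003444  0.3398842 ] [3.14053531e+00 4.29243913e-03 3.81279644e-04] [-6.10170111e-01 -1.70964957e-01  1.90460668e+00 -7.33692698e-04
  1.40714682e+00  9.58011888e-01]
```

View pics/wrist1.png

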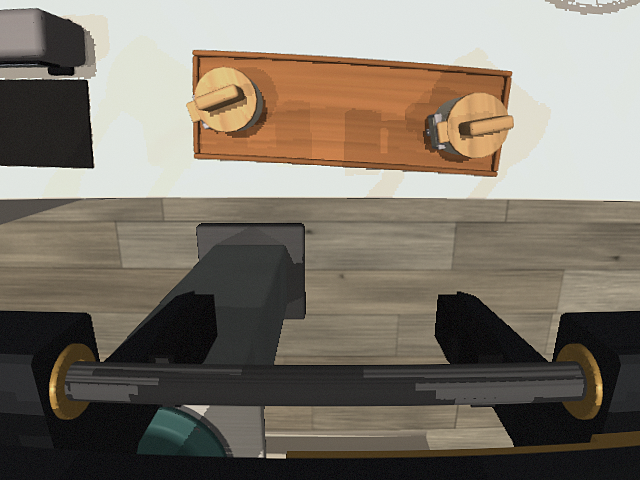

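View pics/scene1.png

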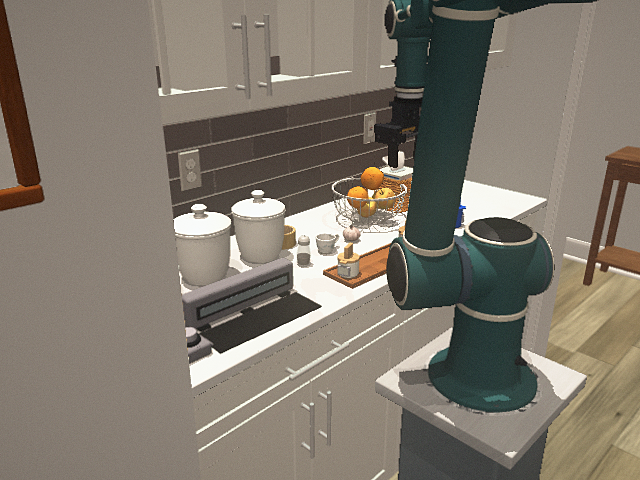

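View pics/side1.png

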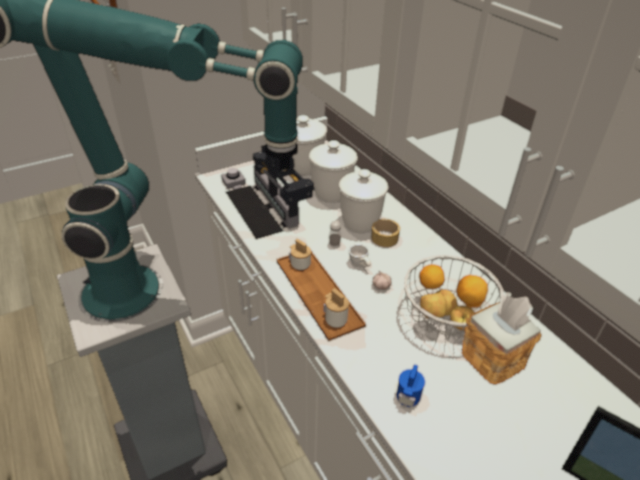

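Only two white jars stand on the tray, at wrist pixels (225,100) and (478,127). The blue jar, at side pixel (410,388), stands on the worktop and isn't one of mine. I'll enlarge both jars to measure pose and height.

Run:
```python
from lib import *
w=cv2.imread("pics/wrist1.png")[:,:,::-1]; s=cv2.imread("pics/side1.png")[:,:,::-1]; c=cv2.imread("pics/scene1.png")[:,:,::-1]
a=cv2.resize(w[50:150,170:290],(480,400),interpolation=cv2.INTER_CUBIC); b=cv2.resize(w[70:170,410:530],(480,400),interpolation=cv2.INTER_CUBIC)
a2=np.hstack([a,b])[:, :]; a2=cv2.resize(a2,(800,333)); 
c1=cv2.resize(s[230:280,275:335],(480,400),interpolation=cv2.INTER_CUBIC); c2=cv2.resize(s[280:340,300:372],(480,400),interpolation=cv2.INTER_CUBIC)
b2=cv2.resize(np.hstack([c1,c2]),(640,266))
o=np.zeros((600,800,3),np.uint8); o[:333]=a2; o[333:599,:640]=b2
cv2.imwrite("pics/jars1.png",o[:,:,::-1])
```

```text
(no output)
```

View pics/jars1.png

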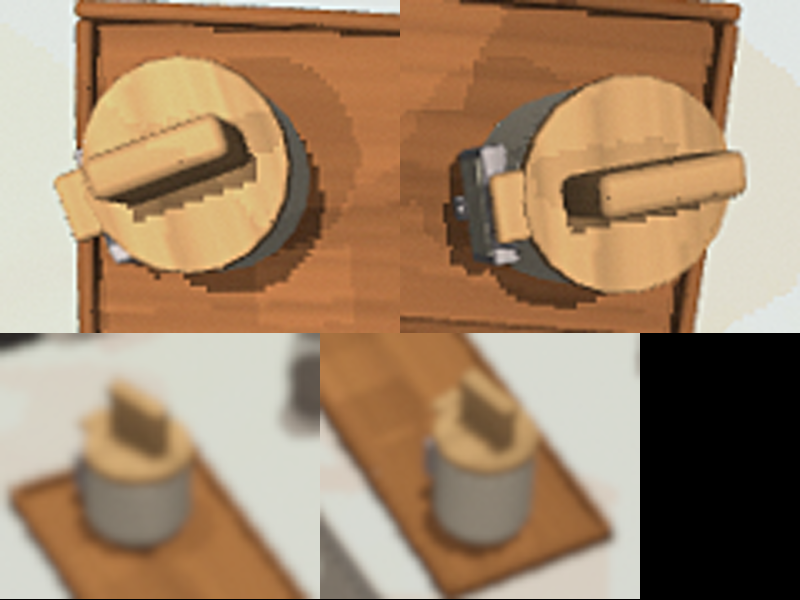

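```bash
cat > pose1.py <<'E'
from lib import *
import json
K,d,_,_=cal("wrist")
# wrist pose at snapshot time (current pose unchanged)
CW=cal("wrist"); CS=cal("side")
f=3.3333
def w1(x,y): return (170+x/f,50+y/f)
def w2(x,y): return (410+(x-400)/f,70+y/f)
def tri(pw,ps):
    best=None
    for z in np.arange(0.06,0.14,0.002):
        a=back([pw],z,CW)[0]; b=back([ps],z,CS)[0]
        e=np.linalg.norm(a-b)
        if best is None or e<best[0]: best=(e,z,a,b)
    return best
print(tri(w1(157,156),(301.1,242.9))); print(tri(w2(672,184),(338.5,292.4)))
def show(w,lid,plate,tab,platepts):
  for nm,L,P in (("tall",.076,.110),("short",.060,.094)):
    l=back([w(*lid)],L,CW)[0]; p=back([w(*plate)],P,CW)[0]; t=back([w(*tab)],L-.004,CW)[0]
    pp=back([w(*q) for q in platepts],P,CW)
    e=pp[1]-pp[0]; v=t-l
    dl=back([w(lid[0]-105,lid[1]),w(lid[0]+103,lid[1])],L,CW)
    print(nm,"lid",l.round(4),"plate",p.round(4),"tabyaw",np.degrees(np.arctan2(v[1],v[0])).round(1),"tabr",np.linalg.norm(v[:2]).round(4),"plateyaw",np.degrees(np.arctan2(e[1],e[0])).round(1),np.linalg.norm(e).round(4),"dia",np.linalg.norm(dl[1]-dl[0]).round(4))
show(w1,(185,163),(157,156),(67,210),((220,132),(93,181)))
show(w2,(627,184),(672,184),(494,207),((742,170),(602,198)))
# tray corners top z=.014, mat corners
T=back([(193,50),(512,72),(498,176),(194,158)],0.014,CW); print("tray",T.round(3), T.mean(0).round(3))
for i in range(4):
    e=T[(i+1)%4]-T[i]; print(np.linalg.norm(e).round(3),np.degrees(np.arctan2(e[1],e[0])).round(1))
print("mat right corners",back([(88,80),(93,168)],.004,CW).round(3))
E
python3 pose1.py
```

```text
(np.float64(0.001168378043908518), np.float64(0.08800000000000002), array([ 0.50182907, -0.15411143,  0.088     ]), array([ 0.50260535, -0.15498464,  0.088     ]))
(np.float64(0.0031101531141133894), np.float64(0.11000000000000004), array([ 0.47744557, -0.39650966,  0.11      ]), array([ 0.48010454, -0.39812302,  0.11      ]))
tall lid [ 0.5008 -0.1588  0.076 ] plate [ 0.5001 -0.1597  0.11  ] tabyaw 108.6 tabr 0.0377 plateyaw 109.0 0.0354 dia 0.0587
short lid [ 0.502  -0.1551  0.06  ] plate [ 0.5014 -0.1556  0.094 ] tabyaw 108.6 tabr 0.0392 plateyaw 109.0 0.037 dia 0.0611
tall lid [ 0.4777 -0.397   0.076 ] plate [ 0.4774 -0.3965  0.11  ] tabyaw 100.7 tabr 0.0377 plateyaw 102.1 0.0378 dia 0.0608
short lid [ 0.478 -0.403  0.06 ] plate [ 0.4777 -0.403   0.094 ] tabyaw 100.7 tabr 0.0392 plateyaw 102.1 0.0395 dia 0.0633
tray [[ 0.556 -0.112  0.014]
 [ 0.536 -0.453  0.014]
 [ 0.423 -0.448  0.014]
 [ 0.443 -0.105  0.014]] [ 0.489 -0.28   0.014]
0.342 -93.4
0.112 177.6
0.344 86.7
0.114 -3.5
mat right corners [[0.531 0.014 0.004]
 [0.433 0.02  0.004]]
```

Triangulated plate tops are 88 mm for jar 1 and 110 mm for jar 2, against an expected 94 (short) and 110 (tall). The lid diameters give the same answer.
- **Jar 1:** short, at (0.502,-0.155), yaw 109°.
- **Jar 2:** tall, at (0.477,-0.397), yaw 101.5°.

The tray yaw is about -3.4°. Next I'll move over jar 1.

```bash
python3 -m creep '{"travel":[[0.145,0.136,-0.28],[0.145,0.136,-0.28],[0.145,0.136,-0.28],[0.145,0.136,-0.28],[0.145,0.136,-0.28],[0.145,0.136,-0.28],[0.145,0.136,-0.28],[0.145,0.136,-0.28],[0.145,0.136,-0.28],[0.145,0.136,-0.28],[0.145,0.136,-0.28],[0.145,0.136,-0.28],[0.145,0.136,-0.28],[0.145,0.136,-0.28],[0.145,0.136,-0.28],[0.145,0.136,-0.28],[0.145,0.136,-0.28],[0.145,0.136,-0.28],[0.145,0.136,-0.28],[0.145,0.136,-0.28]],"rot":[[0,0,0.971],[0,0,0.971],[0,0,0.971],[0,0,0.971],[0,0,0.971],[0,0,0.971],[0,0,0.971],[0,0,0.971],[0,0,0.971],[0,0,0.971],[0,0,0.971],[0,0,0.971],[0,0,0.971],[0,0,0.971],[0,0,0.971],[0,0,0.971],[0,0,0.971],[0,0,0.971],[0,0,0.971],[0,0,0.971]],"hand":[0.55,0.55,0.55,0.55,0.55,0.55,0.55,0.55,0.55,0.55,0.55,0.55,0.55,0.55,0.55,0.55,0.55,0.55,0.55,0.55]}' 20
python3 -m creep '{"travel":[[0.145,0.136,0],[0.145,0.136,0],[0.145,0.136,0],[0.145,0.136,0],[0.145,0.136,0],[0.145,0.136,0],[0.145,0.136,0],[0.145,0.136,0],[0,0,0],[0,0,0]],"rot":[[0,0,0.971],[0,0,0.971],[0,0,0.971],[0,0,0.971],[0,0,0.971],[0,0,0.971],[0,0,0.971],[0,0,0.971],[0,0,0],[0,0,0]],"hand":[0.55,0.55,0.55,0.55,0.55,0.55,0.55,0.55,0.55,0.55]}'
cat >> lib.py <<'E'
def jarpts(x,y,yaw,tall,z0=0.006):
    H=.104 if tall else .088; zc=z0+H-.034
    c,s=np.cos(np.radians(yaw)),np.sin(np.radians(yaw)); M=np.array([[c,-s],[s,c]])
    f=lambda a,z:[np.r_[np.array([x,y])+M@np.array(p),z] for p in a]
    th=np.linspace(0,2*np.pi,40)
    lid=f([(.031*np.cos(t),.031*np.sin(t)) for t in th],zc)
    base=f([(.030*np.cos(t),.030*np.sin(t)) for t in th],z0)
    pl=f([(.02,.006),(.02,-.006),(-.02,-.006),(-.02,.006),(.02,.006)],z0+H)
    plb=f([(.02,.006),(.02,-.006),(-.02,-.006),(-.02,.006),(.02,.006)],zc)
    tab=f([(.030,.010),(.039,.010),(.039,-.010),(.030,-.010)],zc)
    return lid,base,pl,plb,tab
def overlay(im,C,jars,k=1):
    im=np.ascontiguousarray(im)
    for j in jars:
        for i,a in enumerate(jarpts(*j)):
            q=proj(np.array(a),C); cv2.polylines(im,[np.round(q*16).astype(np.int32)],False,[(255,0,0),(0,0,255),(0,255,0),(255,255,0),(255,0,255)][i],1,cv2.LINE_AA,4)
    return im
def st():
    s=robot.observe(); Rt=R.from_rotvec(s['eef_rot']).as_matrix()
    print("t",s['time'],"pos",s['eef_pos'].round(4),"yaw",np.degrees(np.arctan2(Rt[1,0],Rt[0,0])).round(2),"tilt",np.degrees(np.arccos(-Rt[2,2])).round(2),"F",s['ft_force'].round(2),"w",round(s['gripper_width'],4),"q6",s['joint_pos'][5].round(2)); return s
E
python3 - <<'E'
from lib import *
st(); im,C=snap("wrist","wrist2"); print(proj([[.502,-.155,.094],[.502,-.155,.06]],C))
cv2.imwrite("pics/wrist2o.png",overlay(im,C,[(.502,-.155,108.8,False),(.477,-.397,101.5,True)])[:,:,::-1])
print("canister front",back([(262,262)],0,cal("scene")), "shaker base", back([(302,266)],0,cal("scene")))
E
```

```text
time: 4.42
eef_pos: [0.4728, -0.1829, 0.1987]
eef_rot: [-2.444, -1.973, 0.001]
ft_force: [-0.7, -0.8, -0.2]
gripper_width: 0.0394
time: 5.25
eef_pos: [0.5019, -0.1556, 0.1992]
eef_rot: [-1.832, -2.551, 0.001]
ft_force: [0.3, -0.4, 0.3]
gripper_width: 0.0395
t 5.25 pos [ 0.5019 -0.1556  0.1992] yaw 108.66 tilt 0.06 F [ 0.31 -0.37  0.31] w 0.0395 q6 -0.67
[[326.02363257 248.08152677]
 [325.96389926 234.1035859 ]]
canister front [[ 0.73826846 -0.04177711  0.        ]] shaker base [[ 0.63521328 -0.10471348  0.        ]]
```

View pics/wrist2o.png

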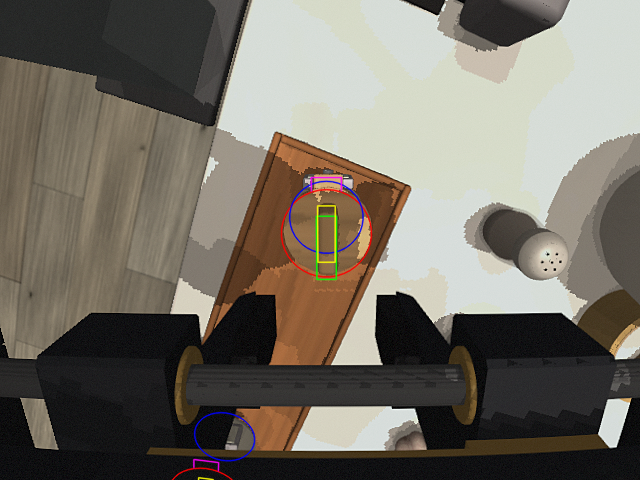

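Run:
```python
from lib import *
w=cv2.imread("pics/wrist2.png")[:,:,::-1]; o=cv2.imread("pics/wrist2o.png")[:,:,::-1]
crop(np.hstack([w[160:300,260:400],o[160:300,260:400]]),0,0,280,140,2.8,"w2c")
```

```text
(no output)
```

View pics/w2c.png

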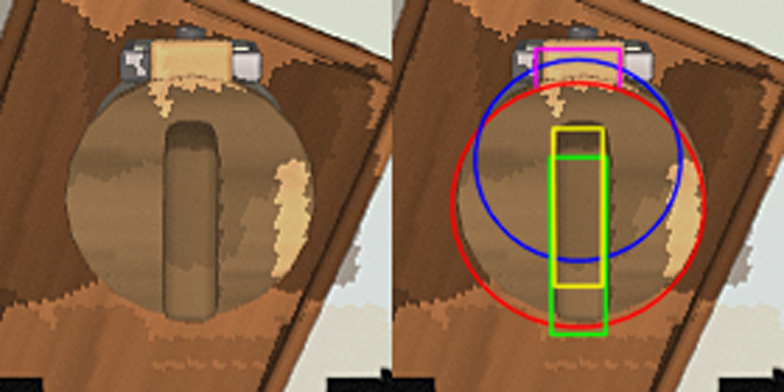

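The crop confirms this is the white jar with the wooden lid. The short-jar overlay fits to about 2 mm, and the plate sits centred between the fingers. I'll descend and grip.

```bash
python3 -m creep '{"travel":[[0,0,-0.48],[0,0,-0.48],[0,0,-0.48],[0,0,-0.48],[0,0,-0.48],[0,0,-0.48],[0,0,-0.48],[0,0,-0.48],[0,0,-0.48],[0,0,-0.45],[0,0,0],[0,0,0],[0,0,0],[0,0,0],[0,0,0],[0,0,0],[0,0,0]],"rot":[[0,0,0],[0,0,0],[0,0,0],[0,0,0],[0,0,0],[0,0,0],[0,0,0],[0,0,0],[0,0,0],[0,0,0],[0,0,0],[0,0,0],[0,0,0],[0,0,0],[0,0,0],[0,0,0],[0,0,0]],"hand":[0.55,0.55,0.55,0.55,0.55,0.55,0.55,0.55,0.55,0.55,0.55,1,1,1,1,1,1]}' 35; python3 -c "
from lib import *
st()"
```

```text
time: 6.72
eef_pos: [0.5026, -0.1548, 0.081]
eef_rot: [1.828, 2.554, 0.001]
ft_force: [0.9, 0.2, 0.5]
gripper_width: 0.0117
t 6.7167 pos [ 0.5026 -0.1548  0.081 ] yaw 108.81 tilt 0.07 F [0.92 0.21 0.49] w 0.0117 q6 -0.67
```

```bash
python3 -m creep '{"travel":[[0,0,0.5],[0,0,1],[0,0,1],[0,0,1],[0,0,1],[0,0,1],[-0.13,0.45,0.07],[-0.13,0.45,0.07],[-0.13,0.45,0.07],[-0.13,0.45,0.07],[-0.13,0.45,0.07],[-0.13,0.45,0.07],[-0.13,0.45,0.07],[-0.13,0.45,0.07],[-0.13,0.45,0.07],[-0.13,0.45,0.07],[-0.13,0.45,0.07],[-0.13,0.45,0.07],[-0.13,0.45,0.07],[-0.13,0.45,0.07]],"rot":[[0,0,0],[0,0,0],[0,0,0],[0,0,0],[0,0,0],[0,0,0],[0,0,-1],[0,0,-1],[0,0,-1],[0,0,-1],[0,0,-1],[0,0,-1],[0,0,-1],[0,0,-1],[0,0,-1],[0,0,-1],[0,0,-1],[0,0,-1],[0,0,-1],[0,0,-1]],"hand":[1,1,1,1,1,1,1,1,1,1,1,1,1,1,1,1,1,1,1,1]}'
python3 -m creep '{"travel":[[-0.13,0.45,0.07],[-0.13,0.45,0.07],[-0.13,0.45,0.07],[-0.13,0.45,0.07],[-0.13,0.45,0.07],[-0.13,0.45,0.07],[-0.13,0.45,0.07],[-0.13,0.45,0.07],[-0.13,0.45,0.07],[-0.13,0.45,0.07],[-0.13,0.45,0.07],[-0.13,0.45,0.07],[-0.13,0.45,0.07],[-0.13,0.45,0.07],[0,0,0],[0,0,0]],"rot":[[0,0,-1],[0,0,-1],[0,0,-1],[0,0,-1],[0,0,-1],[0,0,-1],[0,0,-1],[0,0,-1],[0,0,-1],[0,0,-1],[0,0,-1],[0,0,-1],[0,0,-1],[0,0,-1],[0,0,0],[0,0,0]],"hand":[1,1,1,1,1,1,1,1,1,1,1,1,1,1,1,1]}'
python3 - <<'E'
from lib import *
st(); im,C=snap("wrist","wrist3")
E
```

```text
time: 8.38
eef_pos: [0.4553, 0.0034, 0.2423]
eef_rot: [-2.816, -1.392, 0.003]
ft_force: [-0.5, -0.3, -4.6]
gripper_width: 0.0117
time: 9.72
eef_pos: [0.4104, 0.1603, 0.2669]
eef_rot: [3.14, -0.082, -0.001]
ft_force: [1.2, -0.7, -4.2]
gripper_width: 0.0121
t 9.7167 pos [0.4104 0.1603 0.2669] yaw -3.01 tilt 0.06 F [ 1.18 -0.7  -4.23] w 0.0121 q6 1.94
```

View pics/wrist3.png

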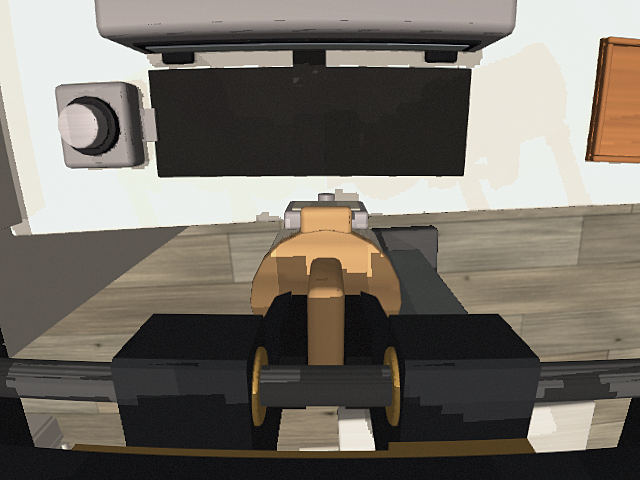

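The jar is held upright with its label toward the top of the image, which is +x. The mat's corners are at (148,70), (471,68), (464,175) and (158,176), and the key cap is at about (82,125). Next I'll measure the scanner frame and the key.

Run:
```python
from lib import *
C=cal("wrist")
M=back([(148.5,70),(470.5,68.5),(464,175.5),(158,176.5)],.004,C); print(M.round(4),M.mean(0).round(4))
for i in range(4):
    e=M[(i+1)%4]-M[i]; print(np.linalg.norm(e).round(4),np.degrees(np.arctan2(e[1],e[0])).round(2))
o=M.mean(0); 
ydir=(M[0]+M[3]-M[1]-M[2])[:2]; ydir/=np.linalg.norm(ydir); yaw=np.degrees(np.arctan2(-ydir[0],ydir[1])); print("yaw",yaw)
xd=np.array([ydir[1],-ydir[0]])
L=lambda x,y: o[:2]+x*xd+y*ydir
print("key nominal",L(0,.195).round(4)); 
for y in (-.112,-.037,.038,.113): print(y,L(0,y).round(4))
im=cv2.imread("pics/wrist3.png"); 
print("key px nominal top", proj([np.r_[L(0,.195),.054]],C), "sleeve",proj([np.r_[L(0,.195),.046]],C))
print("cap top back", back([(80,124)],.054,C), "housing top corners", (lambda Q:(Q.round(4),Q.mean(0)))(back([(57,85),(135,83),(145,165),(65,167)],.03,C)))
crop(im[:,:,::-1],40,60,180,190,4,"key3")
np.save("scan.npy",np.r_[o[:2],yaw])
```

```text
[[0.547  0.3153 0.004 ]
 [0.5315 0.0181 0.004 ]
 [0.4329 0.0219 0.004 ]
 [0.4484 0.3207 0.004 ]] [0.4899 0.169  0.004 ]
0.2976 -93.0
0.0987 177.78
0.2992 87.03
0.0988 -3.17
yaw -2.9809543843326773
key nominal [0.5001 0.3637]
-0.112 [0.4841 0.0571]
-0.037 [0.488 0.132]
0.038 [0.4919 0.2069]
0.113 [0.4958 0.2818]
key px nominal top [[ 77.2582377  125.75948579]] sleeve [[ 82.56270287 125.76473082]]
cap top back [[0.50128388 0.36098342 0.054     ]] housing top corners (array([[0.5382, 0.3911, 0.03  ],
       [0.533 , 0.3183, 0.03  ],
       [0.4617, 0.3203, 0.03  ],
       [0.4656, 0.3979, 0.03  ]]), array([0.49964072, 0.35690778, 0.03      ]))
```

View pics/key3.png

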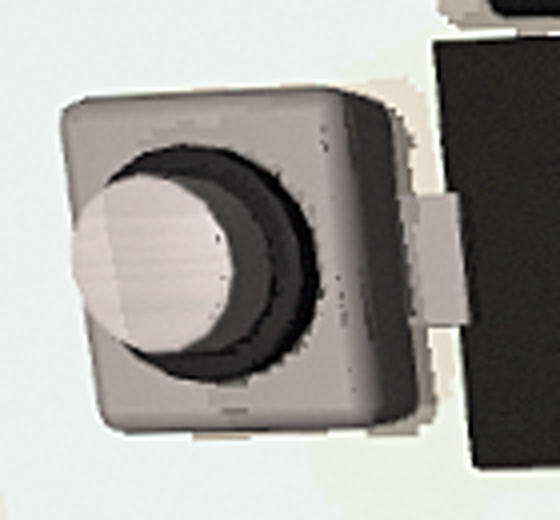

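```bash
python3 -m creep '{"travel":[[0.4,0.235,-0.4],[0.4,0.235,-0.4],[0.4,0.235,-0.4],[0.4,0.235,-0.4],[0.4,0.235,-0.4],[0.4,0.235,-0.4],[0.4,0.235,-0.4],[0.4,0.235,-0.4],[0,0,-0.42],[0,0,-0.42],[0,0,-0.42],[0,0,-0.42],[0,0,-0.42],[0,0,-0.42],[0,0,-0.42],[0,0,-0.42],[0,0,-0.42],[0,0,-0.42],[0,0,0],[0,0,0]],"rot":[[0,0,0],[0,0,0],[0,0,0],[0,0,0],[0,0,0],[0,0,0],[0,0,0],[0,0,0],[0,0,0],[0,0,0],[0,0,0],[0,0,0],[0,0,0],[0,0,0],[0,0,0],[0,0,0],[0,0,0],[0,0,0],[0,0,0],[0,0,0]],"hand":[1,1,1,1,1,1,1,1,1,1,1,1,1,1,1,1,1,1,1,1]}'; python3 -c "
from lib import *
st()"
```

```text
time: 11.43
eef_pos: [0.4907, 0.2072, 0.0812]
eef_rot: [3.14, -0.087, -0.002]
ft_force: [-0.6, 0.3, -5.1]
gripper_width: 0.0115
t 11.4333 pos [0.4907 0.2072 0.0812] yaw -3.19 tilt 0.09 F [-0.61  0.26 -5.05] w 0.0115 q6 1.98
```

Just above the mat. I'll lower 2.5 mm gently, check the force, open partially and rise.

```bash
python3 -m creep '{"travel":[[0,0,-0.03],[0,0,-0.03],[0,0,-0.04],[0,0,0]],"rot":[[0,0,0],[0,0,0],[0,0,0],[0,0,0]],"hand":[1,1,1,1]}'; python3 -c "
from lib import *
st()"
```

```text
time: 11.77
eef_pos: [0.4913, 0.2074, 0.0797]
eef_rot: [-3.14, 0.088, -0.001]
ft_force: [-0.6, -0.2, -4.5]
gripper_width: 0.0115
t 11.7667 pos [0.4913 0.2074 0.0797] yaw -3.19 tilt 0.03 F [-0.57 -0.23 -4.54] w 0.0115 q6 1.98
```

```bash
python3 -m creep '{"travel":[[0,0,-0.04],[0,0,0]],"rot":[[0,0,0],[0,0,0]],"hand":[1,1]}'; python3 -m creep '{"travel":[[0,0,-0.04],[0,0,0]],"rot":[[0,0,0],[0,0,0]],"hand":[1,1]}'
```

```text
time: 11.93
eef_pos: [0.4916, 0.2074, 0.079]
eef_rot: [-3.14, 0.087, -0.002]
ft_force: [0.8, -0.8, -2.3]
gripper_width: 0.0118
time: 12.1
eef_pos: [0.4916, 0.2074, 0.079]
eef_rot: [-3.14, 0.087, -0.001]
ft_force: [-4.0, -2.0, 6.3]
gripper_width: 0.0116
```

```bash
python3 -m creep '{"travel":[[0,0,0.04],[0,0,0],[0,0,0],[0,0,0],[0,0,0.3],[0,0,0.9],[0,0,0.9],[0,0,0.9],[0,0,0.9],[0,0,0.9],[0,0,0.9],[0,-0.9,0],[0,-0.9,0],[0,-0.9,0],[0,-0.9,0],[0,-0.9,0],[0,-0.9,0],[0,-0.9,0],[0,-0.9,0]],"rot":[[0,0,0],[0,0,0],[0,0,0],[0,0,0],[0,0,0],[0,0,0],[0,0,0],[0,0,0],[0,0,0],[0,0,0],[0,0,0],[0,0,0.97],[0,0,0.97],[0,0,0.97],[0,0,0.97],[0,0,0.97],[0,0,0.97],[0,0,0.97],[0,0,0.97]],"hand":[1,0.55,0.55,0.55,0.55,0.55,0.55,0.55,0.55,0.55,0.55,0.55,0.55,0.55,0.55,0.55,0.55,0.55,0.55]}'
python3 -m creep '{"travel":[[-0.03,-0.9,0],[-0.03,-0.9,0],[-0.03,-0.9,0],[-0.03,-0.9,0],[-0.03,-0.9,0],[-0.03,-0.9,0],[-0.03,-0.9,0],[-0.03,-0.9,0],[-0.03,-0.9,0],[-0.03,-0.9,0],[-0.03,-0.9,0],[-0.03,-0.9,0],[-0.03,-0.9,0],[-0.03,-0.9,0],[-0.03,-0.9,0],[-0.03,-0.9,0],[-0.03,-0.9,0],[-0.03,-0.9,0],[0,-0.45,0],[0,0,0]],"rot":[[0,0,0.97],[0,0,0.97],[0,0,0.97],[0,0,0.97],[0,0,0.97],[0,0,0.97],[0,0,0.97],[0,0,0.97],[0,0,0.97],[0,0,0.97],[0,0,0.97],[0,0,0.97],[0,0,0.97],[0,0,0.97],[0,0,0.97],[0,0,0.97],[0,0,0.97],[0,0,0.97],[0,0,0.97],[0,0,0]],"hand":[0.55,0.55,0.55,0.55,0.55,0.55,0.55,0.55,0.55,0.55,0.55,0.55,0.55,0.55,0.55,0.55,0.55,0.55,0.55,0.55]}'
python3 - <<'E'
from lib import *
st(); im,C=snap("wrist","wrist4"); 
o=overlay(im,C,[(.477,-.397,101.5,True)]); cv2.imwrite("pics/wrist4o.png",o[:,:,::-1])
im,C=snap("scene","scene4"); crop(im,180,200,480,380,2.6,"scene4c")
E
```

```text
time: 13.68
eef_pos: [0.4912, 0.0263, 0.2217]
eef_rot: [3.048, 0.761, 0.002]
ft_force: [0.2, 0.3, 0.3]
gripper_width: 0.0399
time: 15.35
eef_pos: [0.4775, -0.3914, 0.2215]
eef_rot: [1.986, 2.432, -0.001]
ft_force: [0.3, 0.6, -0.3]
gripper_width: 0.0396
t 15.35 pos [ 0.4775 -0.3914  0.2215] yaw 101.54 tilt 0.09 F [ 0.26  0.61 -0.32] w 0.0396 q6 -0.93
```

View pics/wrist4o.png

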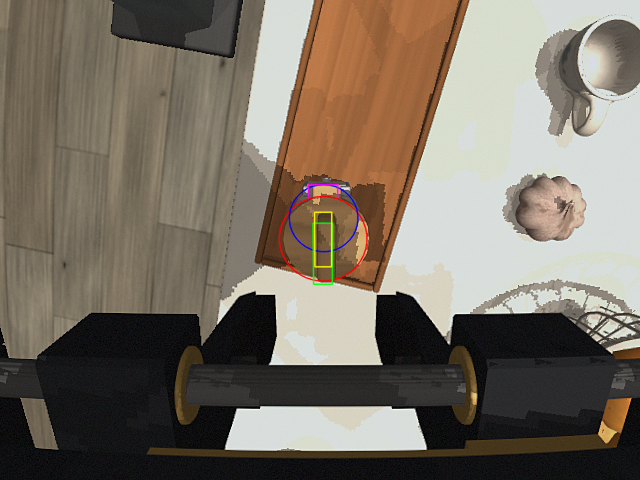

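View pics/scene4c.png

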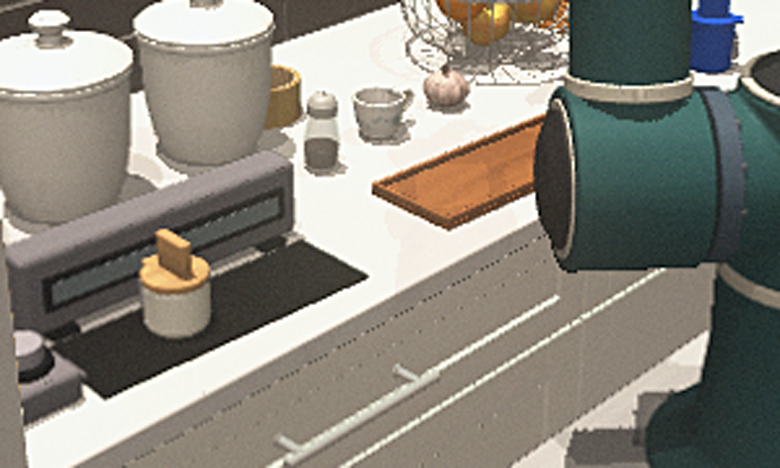

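Run:
```python
from lib import *
w=cv2.imread("pics/wrist4.png")[:,:,::-1]; o=cv2.imread("pics/wrist4o.png")[:,:,::-1]
crop(np.hstack([w[165:305,255:395],o[165:305,255:395]]),0,0,280,140,2.8,"w4c")
```

```text
(no output)
```

View pics/w4c.png

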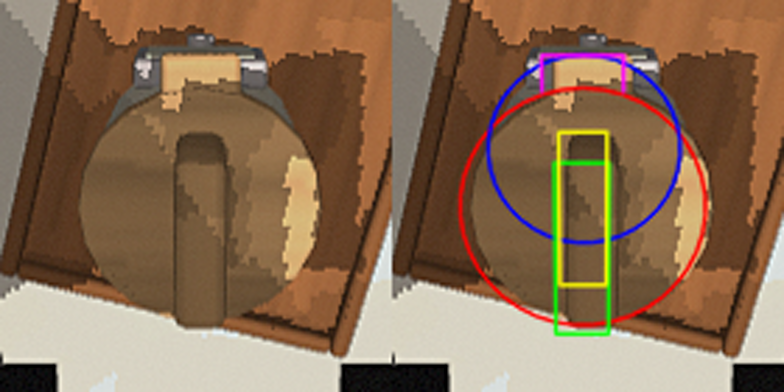

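The jar 2 lid looks a little smaller than the tall model. I'll check its height by triangulating between the two wrist views before descending.

Run:
```python
from lib import *
from scipy.optimize import least_squares
C4=cal("wrist"); s=robot.observe(); Rt=R.from_rotvec(s['eef_rot']).as_matrix()
ro=Rt.T@(C4[2]-s['eef_pos']); rR=Rt.T@C4[3]
def cw(p,rv):
    T=R.from_rotvec(rv).as_matrix(); return (C4[0],C4[1],np.array(p)+T@ro,T@rR)
C1=cw([0.40066159,-0.25003444,0.3398842],[3.14053531,4.29243913e-03,3.8e-4]); C2=cw([.5019,-.1556,.1992],R.from_matrix(R.from_euler('z',108.66,degrees=True).as_matrix()@np.diag([1,-1,-1.])).as_rotvec()); CS=cal("side")
def tri(obs):
    f=lambda P:np.concatenate([proj([P],C)[0]-np.array(p) for C,p in obs])
    r=least_squares(f,[.48,-.3,.08]); return r.x.round(4),r.fun.round(1)
print("jar2 lid w1,w4",tri([(C1,(478.1,125.2)),(C4,(326.4,237.1))]))
print("jar2 plate w1,w4",tri([(C1,(410+272/3.333,70+184/3.333)),(C4,(326.4,252.1))]))
print("jar2 plate w1,w4,s",tri([(C1,(410+272/3.333,70+184/3.333)),(C4,(326.4,252.1)),(CS,(338.5,292.4))]))
print("jar1 lid w1,w2",tri([(C1,(170+185/3.333,50+163/3.333)),(C2,(260+190/2.8,160+199/2.8))]))
print("jar1 plate w1,w2",tri([(C1,(170+157/3.333,50+156/3.333)),(C2,(260+190/2.8,160+235/2.8))]))
im=cv2.imread("pics/wrist4.png")[:,:,::-1]
a=overlay(im.copy(),C4,[(.4785,-.399,101.5,True)])[165:305,255:395]; b=overlay(im.copy(),C4,[(.4795,-.398,101.5,False)])[165:305,255:395]
crop(np.hstack([a,b]),0,0,280,140,2.8,"w4d")
im=cv2.imread("pics/side1.png")[:,:,::-1]
a=overlay(cv2.resize(im,None,fx=1,fy=1),CS,[(.478,-.398,101.5,True),(.502,-.155,108.8,False)])
b=overlay(im.copy(),CS,[(.478,-.402,101.5,False),(.501,-.158,108.8,True)])
crop(np.hstack([a[230:345,275:370],b[230:345,275:370]]),0,0,190,115,4,"s1d")
```

```text
jar2 lid w1,w4 (array([ 0.4766, -0.3816,  0.1151]), array([ 0.3, -0.8, -0.5, -0.3]))
jar2 plate w1,w4 (array([ 0.4767, -0.3829,  0.1418]), array([ 0.5, -1.2, -0.8, -0.5]))
jar2 plate w1,w4,s (array([ 0.4783, -0.3938,  0.1093]), array([-1.8, -2.4, -1.7,  1.3, -1.5, -0.6]))
jar1 lid w1,w2 (array([ 0.5022, -0.1531,  0.0578]), array([-0. , -1.8, -1.3, -0.4]))
jar1 plate w1,w2 (array([ 0.5019, -0.1532,  0.0902]), array([-0.1, -2.2, -1.5, -0.5]))
```

View pics/w4d.png

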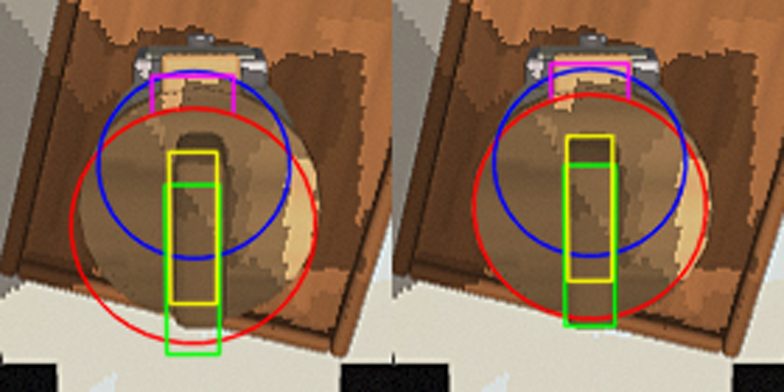

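View pics/s1d.png

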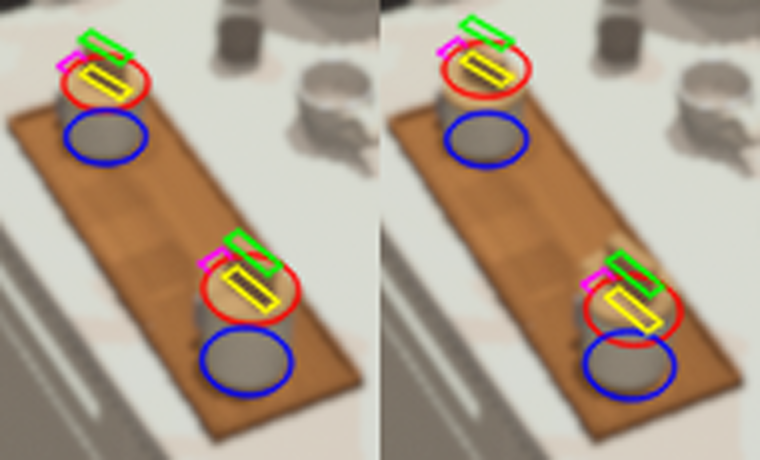

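In the side view the tall model fits jar 2 and the short one doesn't, and the reverse holds for jar 1. Jar 2 is therefore the tall one, at about (0.479,-0.397). I'll descend and grip.

```bash
python3 -m creep '{"travel":[[0.06,-0.22,-0.2],[0,0,-0.5],[0,0,-0.5],[0,0,-0.5],[0,0,-0.5],[0,0,-0.5],[0,0,-0.5],[0,0,-0.5],[0,0,-0.5],[0,0,-0.5],[0,0,-0.24],[0,0,0],[0,0,0],[0,0,0],[0,0,0],[0,0,0],[0,0,0]],"rot":[[0,0,0],[0,0,0],[0,0,0],[0,0,0],[0,0,0],[0,0,0],[0,0,0],[0,0,0],[0,0,0],[0,0,0],[0,0,0],[0,0,0],[0,0,0],[0,0,0],[0,0,0],[0,0,0],[0,0,0]],"hand":[0.55,0.55,0.55,0.55,0.55,0.55,0.55,0.55,0.55,0.55,0.55,1,1,1,1,1,1]}' 35; python3 -c "
from lib import *
st()"
```

```text
time: 16.87
eef_pos: [0.4794, -0.395, 0.0984]
eef_rot: [1.985, 2.433, -0.001]
ft_force: [-0.1, -0.8, 1.8]
gripper_width: 0.0121
t 16.8667 pos [ 0.4794 -0.395   0.0984] yaw 101.57 tilt 0.09 F [-0.14 -0.82  1.79] w 0.0121 q6 -0.93
```

```bash
python3 -m creep '{"travel":[[0,0,0.5],[0,0,1],[0,0,1],[0,0,1],[0,0,1],[0,0,1],[0,0.67,0],[0,0.67,0],[0,0.67,0],[0,0.67,0],[0,0.67,0],[0,0.67,0],[0,0.67,0],[0,0.67,0],[0,0.67,0],[0,0.67,0],[0,0.67,0],[0,0.67,0],[0,0.67,0],[0,0.67,0]],"rot":[[0,0,0],[0,0,0],[0,0,0],[0,0,0],[0,0,0],[0,0,0],[0,0,-0.97],[0,0,-0.97],[0,0,-0.97],[0,0,-0.97],[0,0,-0.97],[0,0,-0.97],[0,0,-0.97],[0,0,-0.97],[0,0,-0.97],[0,0,-0.97],[0,0,-0.97],[0,0,-0.97],[0,0,-0.97],[0,0,-0.97]],"hand":[1,1,1,1,1,1,1,1,1,1,1,1,1,1,1,1,1,1,1,1]}'
python3 -m creep '{"travel":[[0.02,0.67,0],[0.02,0.67,0],[0.02,0.67,0],[0.02,0.67,0],[0.02,0.67,0],[0.02,0.67,0],[0.02,0.67,0],[0.02,0.67,0],[0.02,0.67,0],[0.02,0.67,0],[0,0.67,0],[0,0.67,0],[0,0.67,0],[0,0,0],[0,0,0]],"rot":[[0,0,-0.97],[0,0,-0.97],[0,0,-0.97],[0,0,-0.97],[0,0,-0.97],[0,0,-0.97],[0,0,-0.97],[0,0,-0.97],[0,0,-0.97],[0,0,-0.97],[0,0,-0.97],[0,0,-0.97],[0,0,-0.97],[0,0,0],[0,0,0]],"hand":[1,1,1,1,1,1,1,1,1,1,1,1,1,1,1]}'
python3 - <<'E'
from lib import *
st(); im,C=snap("wrist","wrist5");
E
```

```text
time: 18.53
eef_pos: [0.4785, -0.1588, 0.2351]
eef_rot: [-2.88, -1.254, 0.001]
ft_force: [0.4, -0.8, -3.2]
gripper_width: 0.0118
time: 19.78
eef_pos: [0.4836, 0.0584, 0.235]
eef_rot: [3.14, -0.083, -0.001]
ft_force: [0.3, 0.3, -4.7]
gripper_width: 0.0116
t 19.7833 pos [0.4836 0.0584 0.235 ] yaw -3.01 tilt 0.04 F [ 0.26  0.26 -4.69] w 0.0116 q6 1.69
```

View pics/wrist5.png

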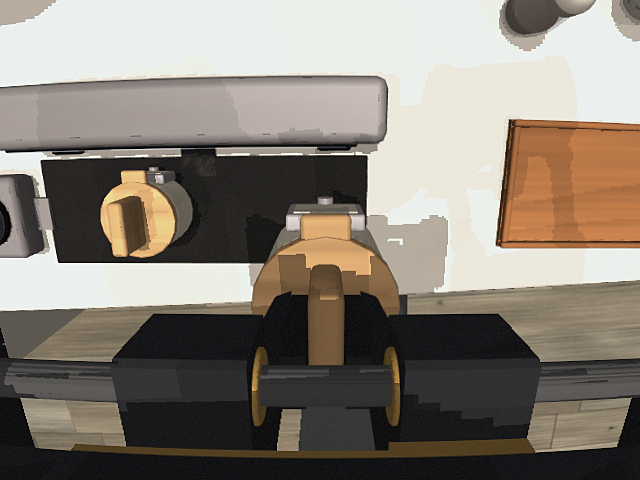

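Jar 1, at (145,215), faces the bar, and jar 2 is held above its slot. I'll lower it.

```bash
python3 -m creep '{"travel":[[0,0,-0.45],[0,0,-0.45],[0,0,-0.45],[0,0,-0.45],[0,0,-0.45],[0,0,-0.45],[0,0,-0.45],[0,0,-0.45],[0,0,-0.45],[0,0,-0.45],[0,0,-0.45],[0,0,-0.45],[0,0,-0.08],[0,0,0],[0,0,0]],"rot":[[0,0,0],[0,0,0],[0,0,0],[0,0,0],[0,0,0],[0,0,0],[0,0,0],[0,0,0],[0,0,0],[0,0,0],[0,0,0],[0,0,0],[0,0,0],[0,0,0],[0,0,0]],"hand":[1,1,1,1,1,1,1,1,1,1,1,1,1,1,1]}'; python3 -m creep '{"travel":[[0,0,-0.04],[0,0,0]],"rot":[[0,0,0],[0,0,0]],"hand":[1,1]}'
```

```text
time: 21.08
eef_pos: [0.4843, 0.0578, 0.098]
eef_rot: [3.14, -0.087, 0.0]
ft_force: [0.3, -0.8, -3.6]
gripper_width: 0.0118
time: 21.25
eef_pos: [0.4845, 0.0578, 0.0973]
eef_rot: [-3.14, 0.087, -0.001]
ft_force: [0.4, 0.2, -3.2]
gripper_width: 0.0121
```

```bash
python3 -m creep '{"travel":[[0,0,-0.04],[0,0,0]],"rot":[[0,0,0],[0,0,0]],"hand":[1,1]}'; python3 -m creep '{"travel":[[0,0,-0.03],[0,0,0]],"rot":[[0,0,0],[0,0,0]],"hand":[1,1]}'
```

```text
time: 21.42
eef_pos: [0.4846, 0.0579, 0.0964]
eef_rot: [-3.14, 0.088, -0.002]
ft_force: [0.9, -0.7, -2.6]
gripper_width: 0.0119
time: 21.58
eef_pos: [0.4849, 0.058, 0.0963]
eef_rot: [-3.14, 0.088, -0.002]
ft_force: [-1.3, 1.0, 4.6]
gripper_width: 0.0115
```

```bash
python3 -m creep '{"travel":[[0,0,0.03],[0,0,0],[0,0,0],[0,0,0],[0,0,0.3],[0,0,0.9],[0,0,0.9],[0,0,0.9],[0,0,0.9],[0,0,0.9],[0,0,0.9],[-0.4,0.7,0.4],[-0.4,0.7,0.4],[-0.4,0.7,0.4],[-0.4,0.7,0.4],[-0.4,0.7,0.4],[-0.4,0.7,0.4],[-0.4,0.7,0.4],[-0.4,0.7,0.4],[0,0,0]],"rot":[[0,0,0],[0,0,0],[0,0,0],[0,0,0],[0,0,0],[0,0,0],[0,0,0],[0,0,0],[0,0,0],[0,0,0],[0,0,0],[0,0,0],[0,0,0],[0,0,0],[0,0,0],[0,0,0],[0,0,0],[0,0,0],[0,0,0],[0,0,0]],"hand":[1,0.55,0.55,0.55,0.55,0.55,0.55,0.55,0.55,0.55,0.55,0.55,0.55,0.55,0.55,0.55,0.55,0.55,0.55,0.55]}'
python3 - <<'E'
from lib import *
st(); im,C=snap("wrist","wrist6"); 
o=overlay(im,C,[(.4855,.058,-3,True,.004),(.492,.2074,-3,False,.004)]); cv2.imwrite("pics/wrist6o.png",o[:,:,::-1])
im,C=snap("side","side6"); crop(im,190,120,390,290,4,"side6c")
E
```

```text
time: 23.25
eef_pos: [0.4037, 0.2003, 0.3214]
eef_rot: [-3.137, 0.083, -0.005]
ft_force: [0.6, -0.2, -0.7]
gripper_width: 0.0397
t 23.25 pos [0.4037 0.2003 0.3214] yaw -3.04 tilt 0.27 F [ 0.6  -0.24 -0.67] w 0.0397 q6 2.03
```

View pics/wrist6o.png

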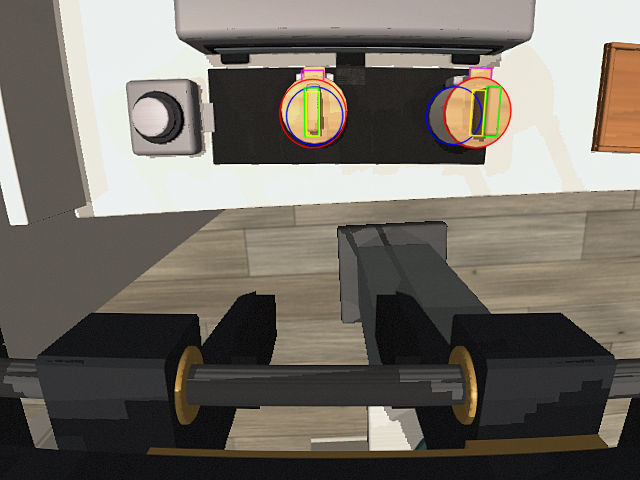

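View pics/side6c.png

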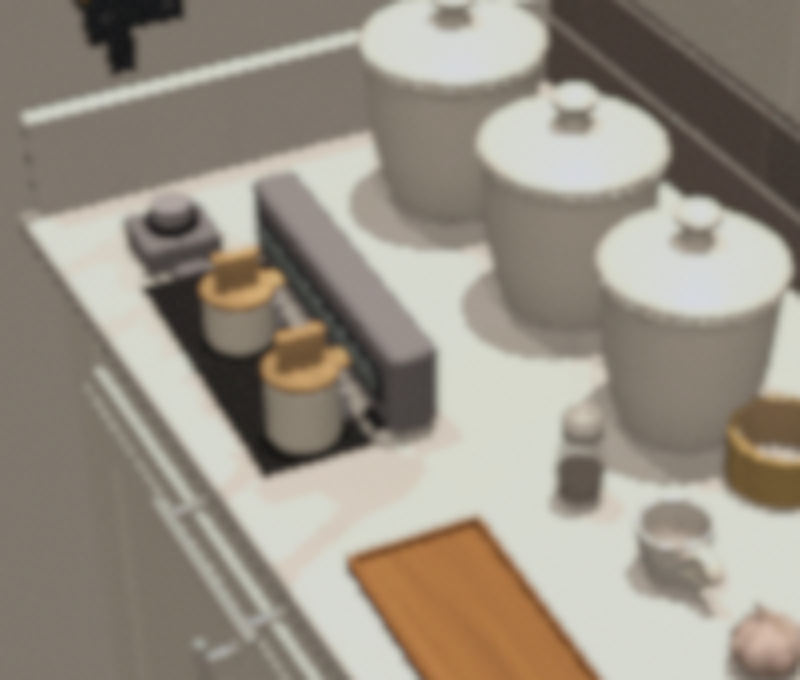

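Both jars stand on the mat facing the bar and the overlays match. Before pressing the key I'll work out where the side panel on the left edge is.

Run:
```python
from lib import *
C=cal("wrist")
w=cv2.imread("pics/wrist6.png")[:,:,::-1]; crop(w,0,0,240,240,2.5,"w6l")
for px in [(80,212),(48,5),(20,220)]:
    print(px,[back([px],z,C)[0].round(3) for z in (0,.04,.1)])
print(proj([[.500,.3635,.054]],C))
```

```text
(80, 212) [array([0.404, 0.484, 0.   ]), array([0.41 , 0.458, 0.04 ]), array([0.42 , 0.419, 0.1  ])]
(48, 5) [array([0.629, 0.48 , 0.   ]), array([0.615, 0.454, 0.04 ]), array([0.594, 0.416, 0.1  ])]
(20, 220) [array([0.399, 0.564, 0.   ]), array([0.406, 0.531, 0.04 ]), array([0.416, 0.481, 0.1  ])]
[[145.86162216 116.68273014]]
```

View pics/w6l.png

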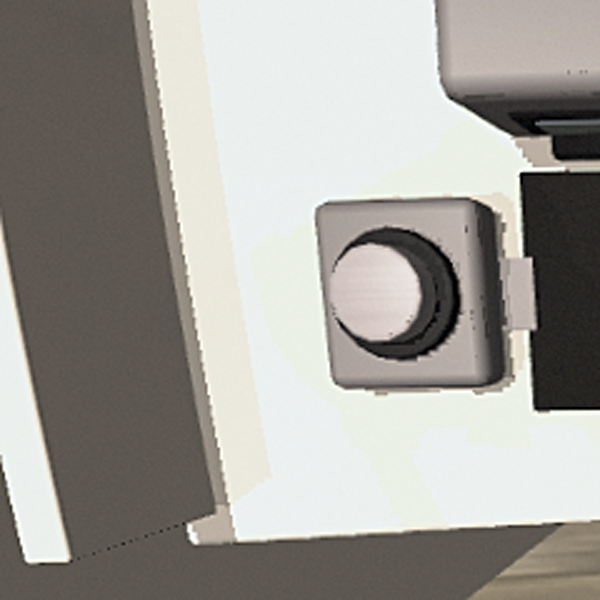

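View pics/side6.png

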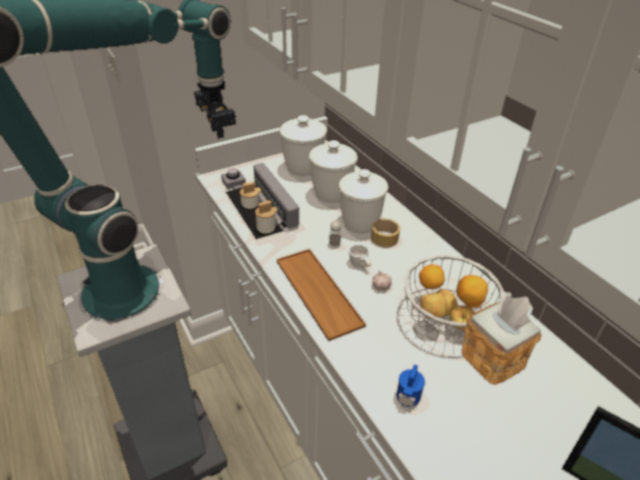

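The panel face is at y≈0.48, and the gripper body will reach only 0.457 at the key, so there's room. I'll close the fingers and hover over the key at (0.500,0.3635).

```bash
python3 -m creep '{"travel":[[0.275,0.466,-0.4],[0.275,0.466,-0.4],[0.275,0.466,-0.4],[0.275,0.466,-0.4],[0.275,0.466,-0.4],[0.275,0.466,-0.4],[0.275,0.466,-0.4],[0.275,0.466,-0.4],[0.275,0.466,-0.4],[0.275,0.466,-0.4],[0.275,0.466,-0.4],[0.275,0.466,-0.4],[0.275,0.466,-0.4],[0.275,0.466,-0.4],[0,0,-0.6],[0,0,-0.6],[0,0,-0.6],[0,0,-0.6],[0,0,-0.6],[0,0,0]],"rot":[[0,0,0],[0,0,0],[0,0,0],[0,0,0],[0,0,0],[0,0,0],[0,0,0],[0,0,0],[0,0,0],[0,0,0],[0,0,0],[0,0,0],[0,0,0],[0,0,0],[0,0,0],[0,0,0],[0,0,0],[0,0,0],[0,0,0],[0,0,0]],"hand":[1,1,1,1,1,1,1,1,1,1,1,1,1,1,1,1,1,1,1,1]}' 20
python3 - <<'E'
from lib import *
st(); im,C=snap("wrist","wrist7"); im,C=snap("scene","scene7"); crop(im,180,200,380,380,4,"scene7c")
E
```

```text
time: 25.02
eef_pos: [0.4985, 0.3578, 0.0988]
eef_rot: [3.135, -0.089, -0.01]
ft_force: [0.0, -0.9, -1.1]
gripper_width: 0.0005
t 25.0167 pos [0.4985 0.3578 0.0988] yaw -3.26 tilt 0.46 F [ 0.03 -0.86 -1.06] w 0.0005 q6 2.21
```

View pics/wrist7.png

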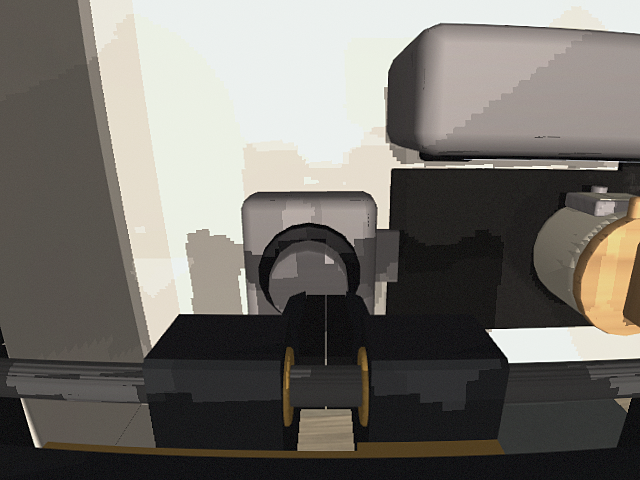

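View pics/scene7c.png

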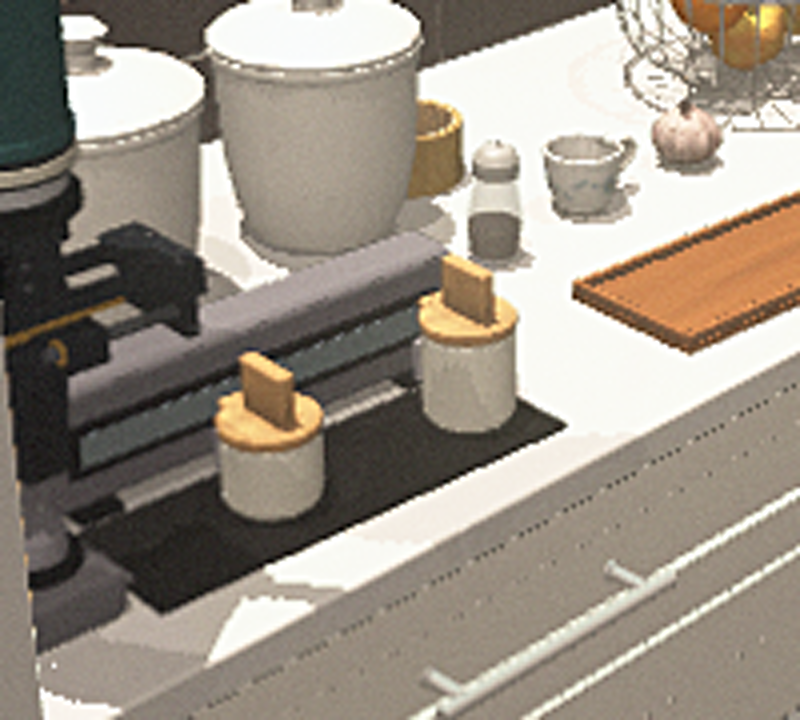

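```bash
python3 -m creep '{"travel":[[0.03,0.11,0],[0.03,0.11,0],[0,0,-0.2],[0,0,-0.2],[0,0,-0.2],[0,0,-0.2],[0,0,-0.2],[0,0,0],[0,0,0]],"rot":[[0,0,0],[0,0,0],[0,0,0],[0,0,0],[0,0,0],[0,0,0],[0,0,0],[0,0,0],[0,0,0]],"hand":[1,1,1,1,1,1,1,1,1]}'
python3 - <<'E'
from lib import *
st()
for i in range(3):
    im,C=snap("wrist","wrist8"); print(robot.observe()['ft_force'].round(2))
E
```

```text
time: 25.87
eef_pos: [0.5014, 0.3661, 0.0777]
eef_rot: [3.14, -0.087, -0.002]
ft_force: [-1.1, -0.1, -0.1]
gripper_width: 0.0004
t 25.8667 pos [0.5014 0.3661 0.0777] yaw -3.19 tilt 0.08 F [-1.07 -0.05 -0.06] w 0.0004 q6 2.22
[-0.22  0.26 -0.44]
[-0.43 -0.17 -0.51]
[0.11 0.34 0.04]
```

View pics/wrist8.png

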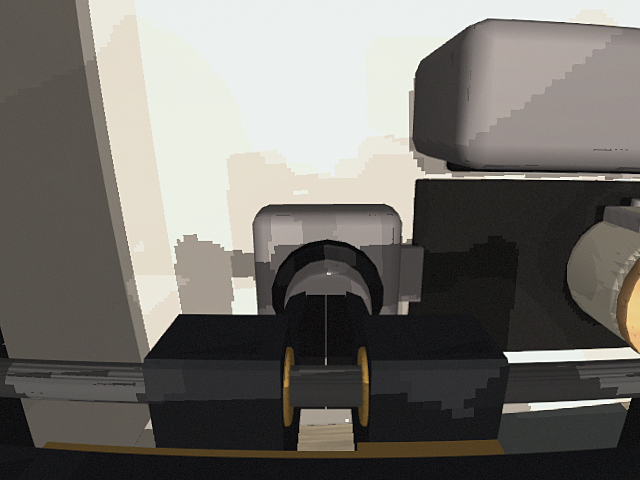

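The fingertips are centred on the cap with no force yet. I'll lower in small steps and watch the force.

```bash
python3 -m creep '{"travel":[[0,0,-0.08],[0,0,-0.08],[0,0,-0.08],[0,0,0],[0,0,0]],"rot":[[0,0,0],[0,0,0],[0,0,0],[0,0,0],[0,0,0]],"hand":[1,1,1,1,1]}';python3 -m creep '{"travel":[[0,0,-0.08],[0,0,-0.08],[0,0,0],[0,0,0]],"rot":[[0,0,0],[0,0,0],[0,0,0],[0,0,0]],"hand":[1,1,1,1]}'
```

```text
time: 26.43
eef_pos: [0.5017, 0.3663, 0.0722]
eef_rot: [3.14, -0.087, -0.001]
ft_force: [0.1, 0.7, 0.2]
gripper_width: 0.0005
time: 26.77
eef_pos: [0.5021, 0.3665, 0.0686]
eef_rot: [-3.14, 0.087, -0.0]
ft_force: [0.0, -0.4, 1.6]
gripper_width: 0.0004
```

```bash
python3 -m creep '{"travel":[[0,0,-0.08],[0,0,-0.08],[0,0,0],[0,0,0]],"rot":[[0,0,0],[0,0,0],[0,0,0],[0,0,0]],"hand":[1,1,1,1]}';python3 -m creep '{"travel":[[0,0,-0.04],[0,0,0],[0,0,0]],"rot":[[0,0,0],[0,0,0],[0,0,0]],"hand":[1,1,1]}'
```

```text
time: 27.1
eef_pos: [0.5021, 0.3666, 0.0646]
eef_rot: [-3.14, 0.088, -0.001]
ft_force: [1.0, 0.5, 2.8]
gripper_width: 0.0005
time: 27.35
eef_pos: [0.5021, 0.3665, 0.0636]
eef_rot: [-3.14, 0.087, -0.001]
ft_force: [0.7, -0.4, 2.3]
gripper_width: 0.0004
```

```bash
python3 -m creep '{"travel":[[0,0,-0.025],[0,0,0],[0,0,0]],"rot":[[0,0,0],[0,0,0],[0,0,0]],"hand":[1,1,1]}'
```

```text
time: 27.6
eef_pos: [0.5021, 0.3665, 0.0634]
eef_rot: [-3.14, 0.088, -0.001]
ft_force: [0.9, -0.3, 5.2]
gripper_width: 0.0004
```

The force rose to 5.2 N with little movement, which is the halfway stop. I'll hold there.

```bash
python3 -m creep '{"travel":[[0,0,0],[0,0,0],[0,0,0],[0,0,0],[0,0,0],[0,0,0],[0,0,0],[0,0,0],[0,0,0],[0,0,0],[0,0,0],[0,0,0],[0,0,0],[0,0,0],[0,0,0],[0,0,0],[0,0,0],[0,0,0]],"rot":[[0,0,0],[0,0,0],[0,0,0],[0,0,0],[0,0,0],[0,0,0],[0,0,0],[0,0,0],[0,0,0],[0,0,0],[0,0,0],[0,0,0],[0,0,0],[0,0,0],[0,0,0],[0,0,0],[0,0,0],[0,0,0]],"hand":[1,1,1,1,1,1,1,1,1,1,1,1,1,1,1,1,1,1]}'
python3 - <<'E'
from lib import *
st(); im,C=snap("wrist","wrist9"); im,C=snap("scene","scene9"); crop(im,180,200,380,380,4,"scene9c"); st()
E
```

```text
time: 29.1
eef_pos: [0.5022, 0.3666, 0.0634]
eef_rot: [-3.14, 0.088, -0.001]
ft_force: [-1.3, -0.1, 5.2]
gripper_width: 0.0006
t 29.1 pos [0.5022 0.3666 0.0634] yaw -3.19 tilt 0.04 F [-1.27 -0.12  5.18] w 0.0006 q6 2.22
t 29.2 pos [0.5021 0.3666 0.0634] yaw -3.19 tilt 0.03 F [-1.44 -0.06  5.33] w 0.0006 q6 2.22
```

View pics/scene9c.png

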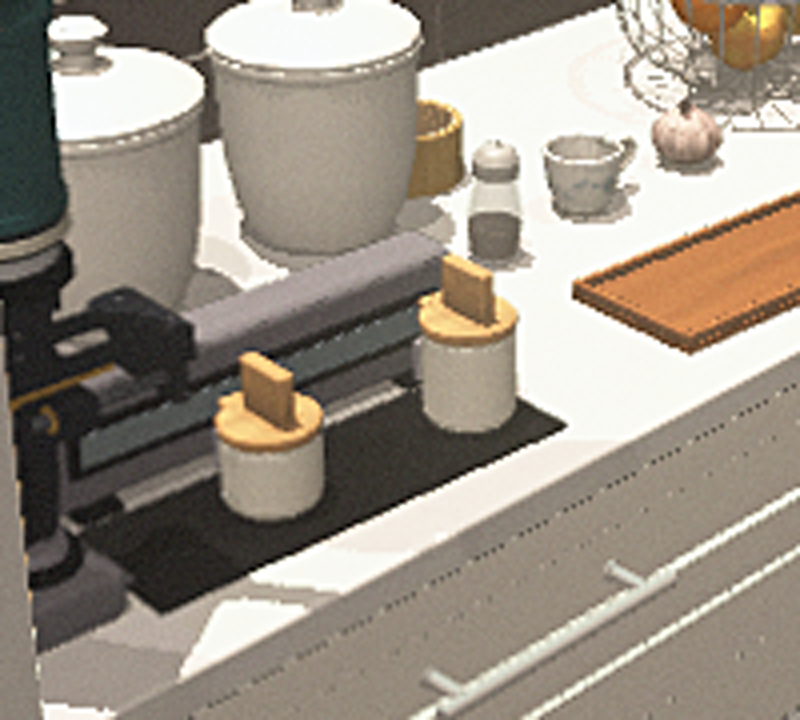

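The halfway stop was held for over 1.5 s with the jars still in place. Now I'll press fully down.

```bash
python3 -m creep '{"travel":[[0,0,-0.1],[0,0,-0.1],[0,0,-0.1],[0,0,-0.06],[0,0,0],[0,0,0]],"rot":[[0,0,0],[0,0,0],[0,0,0],[0,0,0],[0,0,0],[0,0,0]],"hand":[1,1,1,1,1,1]}'; python3 -m creep '{"travel":[[0,0,-0.03],[0,0,0],[0,0,0]],"rot":[[0,0,0],[0,0,0],[0,0,0]],"hand":[1,1,1]}'
```

```text
time: 29.7
eef_pos: [0.5022, 0.3666, 0.0555]
eef_rot: [-3.14, 0.087, -0.001]
ft_force: [-2.8, -2.6, 10.4]
gripper_width: 0.0004
time: 29.95
eef_pos: [0.5023, 0.3666, 0.0552]
eef_rot: [-3.14, 0.087, -0.001]
ft_force: [-3.5, -2.4, 14.3]
gripper_width: 0.0005
```

The key is fully down, at 14 N and TCP 8 mm below the halfway stop. I'll hold briefly, release it, and go back over the mat to look.

```bash
python3 -m creep '{"travel":[[0,0,0],[0,0,0],[0,0,0],[0,0,0],[0,0,0.4],[0,0,0.8],[0,0,1],[0,0,1],[0,0,1],[0,0,1],[0,0,1],[-0.4,-0.7,0.5],[-0.4,-0.7,0.5],[-0.4,-0.7,0.5],[-0.4,-0.7,0.5],[-0.4,-0.7,0.5],[-0.4,-0.7,0.5],[-0.4,-0.7,0.3],[-0.4,-0.7,0.3],[-0.4,-0.7,0]],"rot":[[0,0,0],[0,0,0],[0,0,0],[0,0,0],[0,0,0],[0,0,0],[0,0,0],[0,0,0],[0,0,0],[0,0,0],[0,0,0],[0,0,0],[0,0,0],[0,0,0],[0,0,0],[0,0,0],[0,0,0],[0,0,0],[0,0,0],[0,0,0]],"hand":[1,1,1,1,1,1,1,1,1,1,1,1,0.55,0.55,0.55,0.55,0.55,0.55,0.55,0.55]}' 35
python3 -m creep '{"travel":[[0,0,0],[0,0,0]],"rot":[[0,0,0],[0,0,0]],"hand":[0.55,0.55]}'
python3 - <<'E'
from lib import *
st(); im,C=snap("wrist","wrist10"); 
o=overlay(im,C,[(.4855,.058,-3,True,.004),(.492,.2074,-3,False,.004)]); cv2.imwrite("pics/wrist10o.png",o[:,:,::-1])
E
```

```text
time: 31.62
eef_pos: [0.4116, 0.2083, 0.2992]
eef_rot: [-3.14, 0.087, -0.002]
ft_force: [-0.6, -0.2, 0.5]
gripper_width: 0.0394
time: 31.78
eef_pos: [0.4114, 0.2085, 0.2977]
eef_rot: [-3.14, 0.09, 0.0]
ft_force: [-0.1, 0.5, -0.3]
gripper_width: 0.0395
t 31.7833 pos [0.4114 0.2085 0.2977] yaw -3.27 tilt 0.02 F [-0.09  0.54 -0.29] w 0.0395 q6 2.04
```

View pics/wrist10o.png

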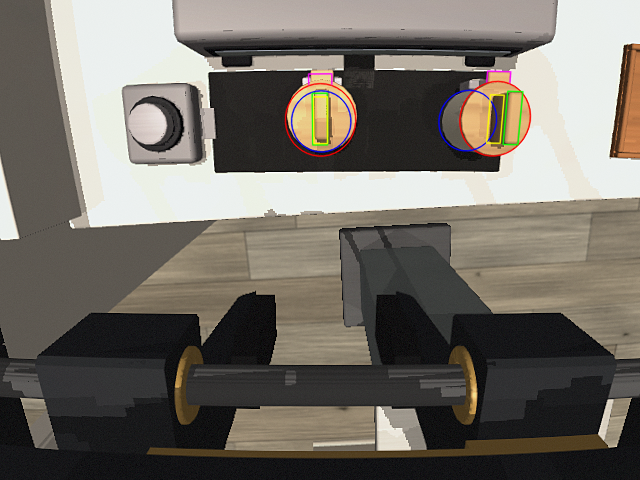

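The key is up and both jars still match their overlays. Next I'll pick jar 2, at (0.485,0.058).

```bash
python3 -m creep '{"travel":[[0.368,-0.7525,-0.39],[0.368,-0.7525,-0.39],[0.368,-0.7525,-0.39],[0.368,-0.7525,-0.39],[0.368,-0.7525,-0.39],[0.368,-0.7525,-0.39],[0.368,-0.7525,-0.39],[0.368,-0.7525,-0.39],[0,0,0],[0,0,0]],"rot":[[0,0,0],[0,0,0],[0,0,0],[0,0,0],[0,0,0],[0,0,0],[0,0,0],[0,0,0],[0,0,0],[0,0,0]],"hand":[0.55,0.55,0.55,0.55,0.55,0.55,0.55,0.55,0.55,0.55]}'
python3 - <<'E'
from lib import *
st(); im,C=snap("wrist"); 
o=overlay(im.copy(),C,[(.4855,.058,-3,True,.004)])
crop(np.hstack([im[150:310,245:405],o[150:310,245:405]]),0,0,320,160,2.4,"w11c")
E
```

```text
time: 32.67
eef_pos: [0.4855, 0.0585, 0.2187]
eef_rot: [-3.14, 0.09, 0.005]
ft_force: [-1.0, 0.8, -0.4]
gripper_width: 0.0397
t 32.6667 pos [0.4855 0.0585 0.2187] yaw -3.28 tilt 0.18 F [-1.01  0.76 -0.36] w 0.0397 q6 1.7
```

View pics/w11c.png

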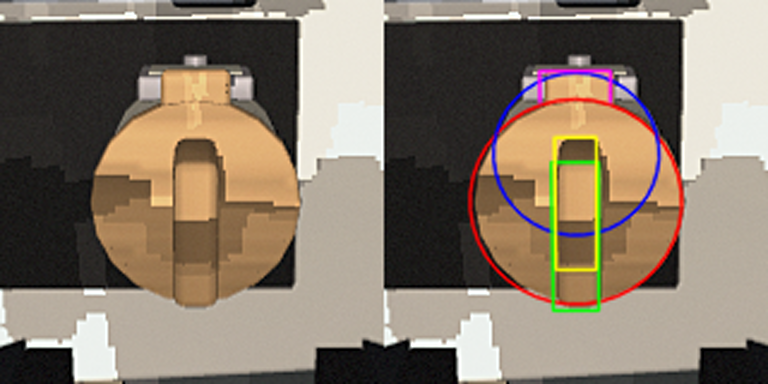

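The fingers are centred on jar 2's plate. I'll descend, grip, lift and carry it to the tray slot at (0.482,-0.403).

```bash
python3 -m creep '{"travel":[[0,0,-0.406],[0,0,-0.406],[0,0,-0.406],[0,0,-0.406],[0,0,-0.406],[0,0,-0.406],[0,0,-0.406],[0,0,-0.406],[0,0,-0.406],[0,0,-0.406],[0,0,-0.406],[0,0,-0.406],[0,0,0],[0,0,0],[0,0,0],[0,0,0],[0,0,0],[0,0,0],[0,0,0]],"rot":[[0,0,0],[0,0,0],[0,0,0],[0,0,0],[0,0,0],[0,0,0],[0,0,0],[0,0,0],[0,0,0],[0,0,0],[0,0,0],[0,0,0],[0,0,0],[0,0,0],[0,0,0],[0,0,0],[0,0,0],[0,0,0],[0,0,0]],"hand":[0.55,0.55,0.55,0.55,0.55,0.55,0.55,0.55,0.55,0.55,0.55,0.55,0.55,1,1,1,1,1,1]}' 35; python3 -c "
from lib import *
st()"
```

```text
time: 34.3
eef_pos: [0.4861, 0.0584, 0.0989]
eef_rot: [3.14, -0.087, 0.002]
ft_force: [0.7, -0.5, 0.8]
gripper_width: 0.0116
t 34.3 pos [0.4861 0.0584 0.0989] yaw -3.19 tilt 0.09 F [ 0.73 -0.51  0.84] w 0.0116 q6 1.7
```

```bash
python3 -m creep '{"travel":[[0,0,0.4],[0,0,0.9],[0,0,1],[0,0,1],[0,0,1],[0,0,0.9],[-0.01,-0.8,0],[-0.01,-0.8,0],[-0.01,-0.8,0],[-0.01,-0.8,0],[-0.01,-0.8,0],[-0.01,-0.8,0],[-0.01,-0.8,0],[-0.01,-0.8,0],[-0.01,-0.8,0],[-0.01,-0.8,0],[-0.01,-0.8,0],[-0.01,-0.8,0],[-0.01,-0.8,0],[-0.01,-0.8,0]],"rot":[[0,0,0],[0,0,0],[0,0,0],[0,0,0],[0,0,0],[0,0,0],[0,0,0],[0,0,0],[0,0,0],[0,0,0],[0,0,0],[0,0,0],[0,0,0],[0,0,0],[0,0,0],[0,0,0],[0,0,0],[0,0,0],[0,0,0],[0,0,0]],"hand":[1,1,1,1,1,1,1,1,1,1,1,1,1,1,1,1,1,1,1,1]}'
python3 -m creep '{"travel":[[-0.01,-0.8,0],[-0.01,-0.8,0],[-0.01,-0.8,0],[-0.01,-0.8,0],[-0.01,-0.8,0],[-0.01,-0.8,0],[-0.01,-0.8,0],[-0.01,-0.8,0],[-0.01,-0.8,0],[0,0,0],[0,0,0]],"rot":[[0,0,0],[0,0,0],[0,0,0],[0,0,0],[0,0,0],[0,0,0],[0,0,0],[0,0,0],[0,0,0],[0,0,0],[0,0,0]],"hand":[1,1,1,1,1,1,1,1,1,1,1]}'
python3 - <<'E'
from lib import *
st(); im,C=snap("wrist","wrist12");
E
```

```text
time: 35.97
eef_pos: [0.4811, -0.2221, 0.228]
eef_rot: [-3.139, 0.088, 0.002]
ft_force: [1.4, -0.6, -4.0]
gripper_width: 0.0116
time: 36.88
eef_pos: [0.479, -0.4019, 0.2277]
eef_rot: [-3.139, 0.09, 0.002]
ft_force: [-0.9, 0.3, -3.7]
gripper_width: 0.0119
t 36.8833 pos [ 0.479  -0.4019  0.2277] yaw -3.29 tilt 0.12 F [-0.93  0.31 -3.66] w 0.0119 q6 0.89
```

View pics/wrist12.png

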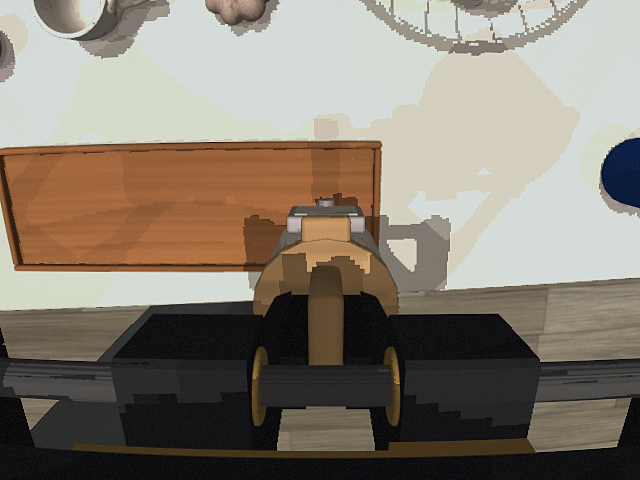

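Run:
```python
from lib import *
C=cal("wrist"); T=back([(381,141.5),(2,148),(18,271)],.014,C); print(T.round(4))
y=T[1]-T[0]; L=np.linalg.norm(y[:2]); yd=y[:2]/L; xd=np.array([yd[1],-yd[0]]); print(L,np.degrees(np.arctan2(-yd[0],yd[1])))
for c in (-.123,.041): print(c,(T[0][:2]+yd*(L/2+c)-xd*.0575).round(4))
```

```text
[[ 0.5387 -0.4515  0.014 ]
 [ 0.5573 -0.1205  0.014 ]
 [ 0.4431 -0.106   0.014 ]]
0.3314953099982953 -3.2113749242432625
-0.123 [ 0.4837 -0.4056]
0.041 [ 0.4929 -0.2418]
```

The tray estimates agree. I'll lower jar 2 with a 3 mm shift in x.

```bash
python3 -m creep '{"travel":[[0.12,0.04,-0.3],[0,0,-0.42],[0,0,-0.42],[0,0,-0.42],[0,0,-0.42],[0,0,-0.42],[0,0,-0.42],[0,0,-0.42],[0,0,-0.42],[0,0,-0.42],[0,0,-0.42],[0,0,-0.42],[0,0,-0.1],[0,0,0],[0,0,0]],"rot":[[0,0,0],[0,0,0],[0,0,0],[0,0,0],[0,0,0],[0,0,0],[0,0,0],[0,0,0],[0,0,0],[0,0,0],[0,0,0],[0,0,0],[0,0,0],[0,0,0],[0,0,0]],"hand":[1,1,1,1,1,1,1,1,1,1,1,1,1,1,1]}'; python3 -m creep '{"travel":[[0,0,-0.03],[0,0,0]],"rot":[[0,0,0],[0,0,0]],"hand":[1,1]}'
```

```text
time: 38.18
eef_pos: [0.4829, -0.4008, 0.1029]
eef_rot: [3.14, -0.088, 0.001]
ft_force: [0.7, -0.1, -3.5]
gripper_width: 0.012
time: 38.35
eef_pos: [0.4831, -0.4008, 0.1025]
eef_rot: [3.14, -0.087, 0.001]
ft_force: [-0.3, -0.6, -3.6]
gripper_width: 0.0117
```

```bash
python3 -m creep '{"travel":[[0,0,-0.05],[0,0,0]],"rot":[[0,0,0],[0,0,0]],"hand":[1,1]}'; python3 -m creep '{"travel":[[0,0,-0.04],[0,0,0]],"rot":[[0,0,0],[0,0,0]],"hand":[1,1]}'
```

```text
time: 38.52
eef_pos: [0.4829, -0.4007, 0.101]
eef_rot: [3.14, -0.087, 0.001]
ft_force: [-0.2, 0.8, -4.1]
gripper_width: 0.0114
time: 38.68
eef_pos: [0.483, -0.401, 0.101]
eef_rot: [3.14, -0.087, 0.001]
ft_force: [-1.9, 2.0, 4.3]
gripper_width: 0.0115
```

```bash
python3 -m creep '{"travel":[[0,0,0.04],[0,0,0],[0,0,0],[0,0,0],[0,0,0.3],[0,0,0.9],[0,0,1],[0,0,1],[0,0,1],[0,0,0.9],[0.01,0.9,0],[0.01,0.9,0],[0.01,0.9,0],[0.01,0.9,0],[0.01,0.9,0],[0.01,0.9,0],[0.01,0.9,0],[0.01,0.9,0],[0.01,0.9,0],[0.01,0.9,0]],"rot":[[0,0,0],[0,0,0],[0,0,0],[0,0,0],[0,0,0],[0,0,0],[0,0,0],[0,0,0],[0,0,0],[0,0,0],[0,0,0],[0,0,0],[0,0,0],[0,0,0],[0,0,0],[0,0,0],[0,0,0],[0,0,0],[0,0,0],[0,0,0]],"hand":[1,0.55,0.55,0.55,0.55,0.55,0.55,0.55,0.55,0.55,0.55,0.55,0.55,0.55,0.55,0.55,0.55,0.55,0.55,0.55]}'
python3 -m creep '{"travel":[[0.01,0.9,0],[0.01,0.9,0],[0.01,0.9,0],[0.01,0.9,0],[0.01,0.9,0],[0.01,0.9,0],[0.01,0.9,0],[0.01,0.9,0],[0.01,0.9,0],[0.01,0.9,0],[0.01,0.9,0],[0.01,0.9,0],[0.01,0.9,0],[0.01,0.9,0],[0.01,0.9,0],[0.01,0.9,0],[0,0.6,0],[0,0,0],[0,0,0]],"rot":[[0,0,0],[0,0,0],[0,0,0],[0,0,0],[0,0,0],[0,0,0],[0,0,0],[0,0,0],[0,0,0],[0,0,0],[0,0,0],[0,0,0],[0,0,0],[0,0,0],[0,0,0],[0,0,0],[0,0,0],[0,0,0],[0,0,0]],"hand":[0.55,0.55,0.55,0.55,0.55,0.55,0.55,0.55,0.55,0.55,0.55,0.55,0.55,0.55,0.55,0.55,0.55,0.55,0.55]}'
python3 - <<'E'
from lib import *
st(); im,C=snap("wrist","wrist13"); 
o=overlay(im.copy(),C,[(.492,.2074,-3,False,.004)])
cv2.imwrite("pics/wrist13o.png",o[:,:,::-1])
im,C=snap("side","side13")
E
```

```text
time: 40.35
eef_pos: [0.4854, -0.1746, 0.2291]
eef_rot: [3.14, -0.088, 0.002]
ft_force: [0.2, 0.4, -0.0]
gripper_width: 0.0398
time: 41.93
eef_pos: [0.4893, 0.2, 0.2288]
eef_rot: [3.14, -0.085, 0.001]
ft_force: [0.0, -0.8, -0.9]
gripper_width: 0.0397
t 41.9333 pos [0.4893 0.2    0.2288] yaw -3.08 tilt 0.04 F [ 0.02 -0.84 -0.92] w 0.0397 q6 1.97
```

View pics/wrist13o.png

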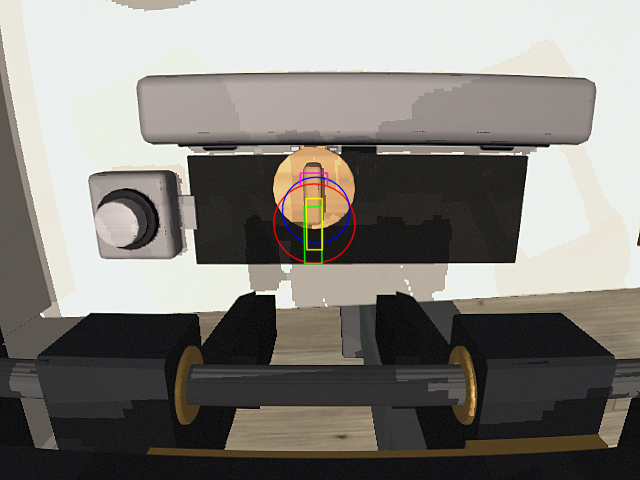

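View pics/side13.png

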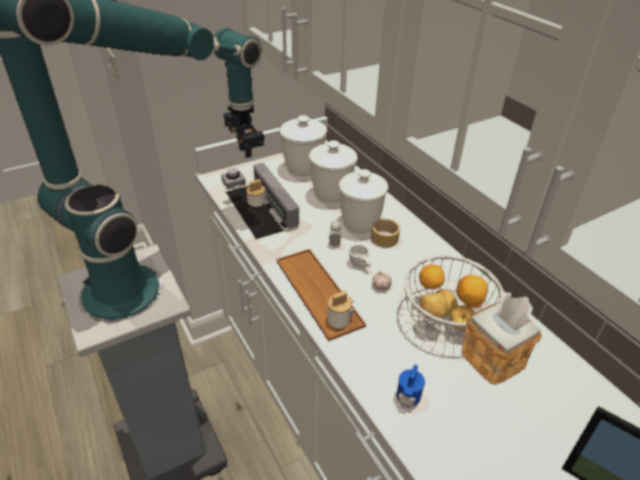

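Jar 2 is on the tray at side pixel (340,312). Jar 1 has been knocked a few centimetres toward the bar: its lid is now at (314,189) rather than (314,222). I'll measure it again.

Run:
```python
from lib import *
C=cal("wrist"); print(back([(314.5,189)],.058,C), back([(313.5,213)],.092,C))
im=cv2.imread("pics/wrist13.png")[:,:,::-1]; 
o=overlay(im.copy(),C,[(.518,.2074,-3,False,.004)])
crop(np.hstack([im[130:250,255:375],o[130:250,255:375]]),0,0,240,120,3.2,"w13c")
```

```text
[[0.51874167 0.20412698 0.058     ]] [[0.50737899 0.20464749 0.092     ]]
```

View pics/w13c.png

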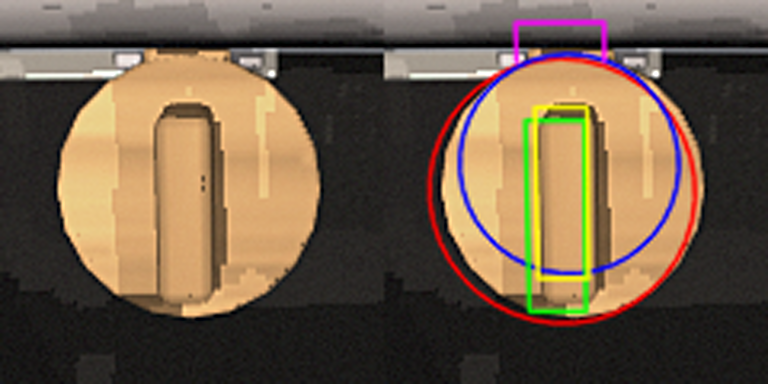

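Run:
```python
from lib import *
C=cal("wrist"); print(back([(314,188.1)],.058,C), back([(312.5,195.6)],.092,C), "bar lower-front edge/mat far edge",back([(314,155)],.004,C))
from lib import snap
im,C=snap("scene","scene14"); crop(im,180,230,340,370,5,"scene14c")
```

```text
[[0.5194341  0.20445637 0.058     ]] [[0.51914772 0.20455885 0.092     ]] bar lower-front edge/mat far edge [[0.5406338  0.20456579 0.004     ]]
```

View pics/scene14c.png

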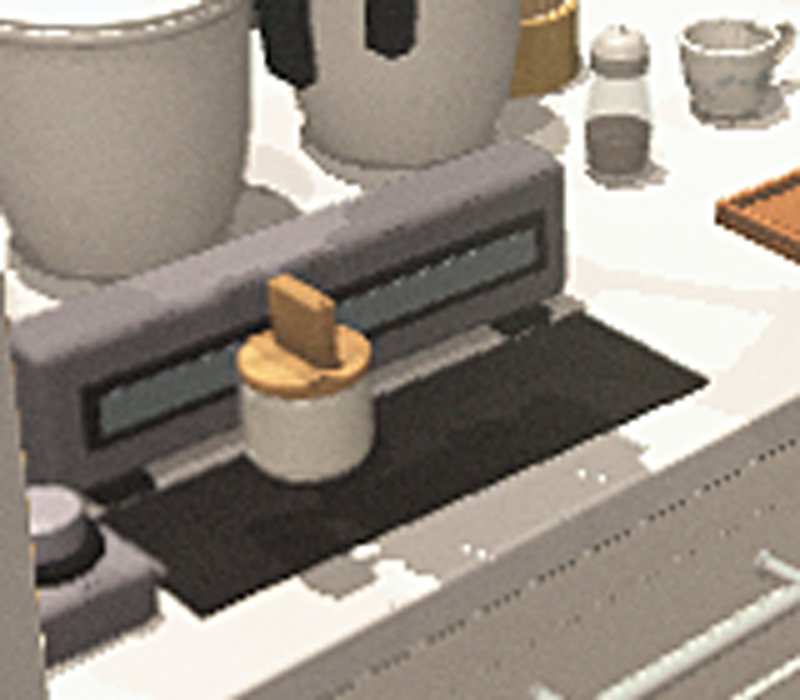

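It's upright, against the bar, at about (0.518,0.2045), and its plate is still parallel to the tool. I'll grip it there.

```bash
python3 -m creep '{"travel":[[0.5,0.09,0],[0.5,0.09,0],[0,0,-0.45],[0,0,-0.45],[0,0,-0.45],[0,0,-0.45],[0,0,-0.45],[0,0,-0.45],[0,0,-0.45],[0,0,-0.45],[0,0,-0.45],[0,0,-0.45],[0,0,-0.45],[0,0,-0.45],[0,0,-0.45],[0,0,0],[0,0,0]],"rot":[[0,0,0],[0,0,0],[0,0,0],[0,0,0],[0,0,0],[0,0,0],[0,0,0],[0,0,0],[0,0,0],[0,0,0],[0,0,0],[0,0,0],[0,0,0],[0,0,0],[0,0,0],[0,0,0],[0,0,0]],"hand":[0.55,0.55,0.55,0.55,0.55,0.55,0.55,0.55,0.55,0.55,0.55,0.55,0.55,0.55,0.55,0.55,0.55]}'
python3 - <<'E'
from lib import *
st(); im,C=snap("wrist","wrist15")
E
```

```text
time: 43.5
eef_pos: [0.5136, 0.2037, 0.081]
eef_rot: [3.14, -0.087, -0.003]
ft_force: [-0.4, -0.8, 0.3]
gripper_width: 0.0395
t 43.5 pos [0.5136 0.2037 0.081 ] yaw -3.19 tilt 0.12 F [-0.35 -0.85  0.35] w 0.0395 q6 1.96
```

View pics/wrist15.png

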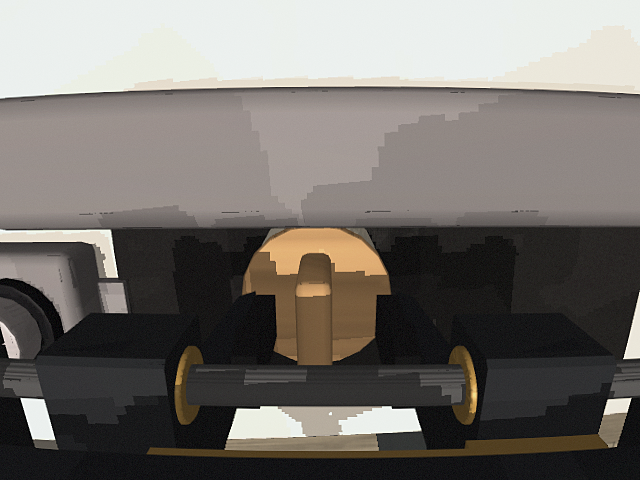

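The plate is between the fingers, about 3 mm left of centre. I'll nudge, close and lift straight up.

```bash
python3 -m creep '{"travel":[[0,0.1,0],[0,0,0],[0,0,0],[0,0,0],[0,0,0],[0,0,0],[0,0,0],[0,0,0],[0,0,0.2],[0,0,0.4],[0,0,0.8],[0,0,1],[0,0,1],[0,0,1],[0,0,1],[-0.3,0,0.5],[-0.3,0,0],[-0.3,0,0]],"rot":[[0,0,0],[0,0,0],[0,0,0],[0,0,0],[0,0,0],[0,0,0],[0,0,0],[0,0,0],[0,0,0],[0,0,0],[0,0,0],[0,0,0],[0,0,0],[0,0,0],[0,0,0],[0,0,0],[0,0,0],[0,0,0]],"hand":[0.55,0.55,1,1,1,1,1,1,1,1,1,1,1,1,1,1,1,1]}' 40
python3 - <<'E'
from lib import *
st(); im,C=snap("wrist","wrist16"); im,C=snap("scene","scene16"); crop(im,180,200,480,380,2.6,"scene16c")
E
```

```text
time: 45.05
eef_pos: [0.4908, 0.2063, 0.2296]
eef_rot: [-3.14, 0.088, -0.0]
ft_force: [-1.1, -0.6, -4.4]
gripper_width: 0.0116
t 45.05 pos [0.4908 0.2063 0.2296] yaw -3.2 tilt 0.01 F [-1.1  -0.63 -4.38] w 0.0116 q6 1.98
```

View pics/wrist16.png

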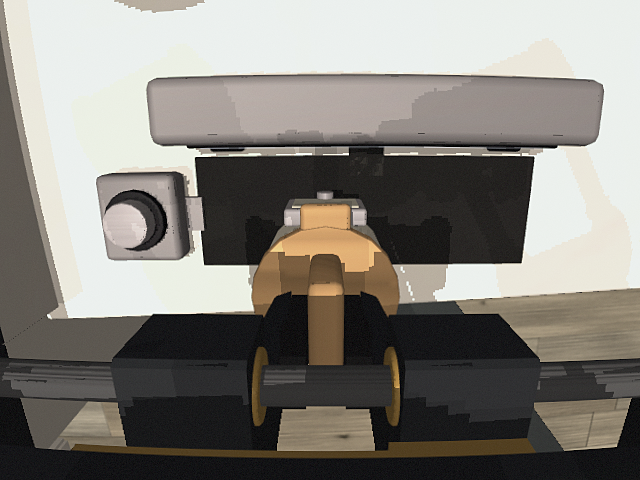

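View pics/scene16c.png

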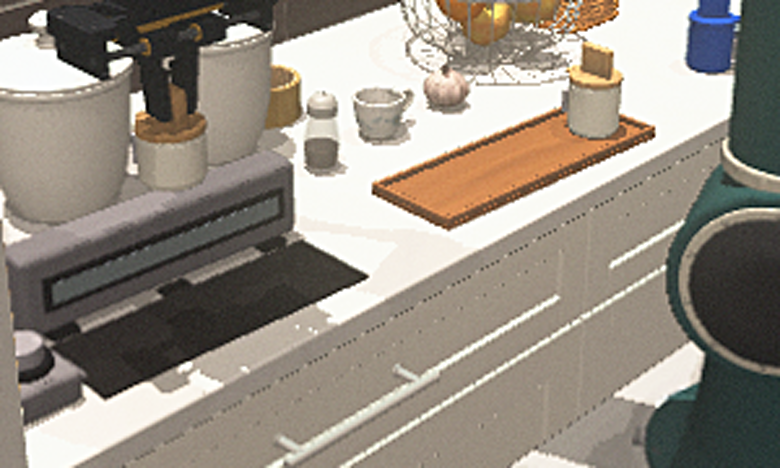

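Jar 1 is held, the key is up, and jar 2 stands in the tray. I'll carry jar 1 over the tray.

```bash
python3 -m creep '{"travel":[[0,-0.5,0],[0,-0.88,0],[0,-0.88,0],[0,-0.88,0],[0,-0.88,0],[0,-0.88,0],[0,-0.88,0],[0,-0.88,0],[0,-0.88,0],[0,-0.88,0],[0,-0.88,0],[0,-0.88,0],[0,-0.88,0],[0,-0.88,0],[0,-0.88,0],[0,-0.88,0],[0,-0.88,0],[0,-0.88,0],[0,-0.88,0],[0,-0.88,0]],"rot":[[0,0,0],[0,0,0],[0,0,0],[0,0,0],[0,0,0],[0,0,0],[0,0,0],[0,0,0],[0,0,0],[0,0,0],[0,0,0],[0,0,0],[0,0,0],[0,0,0],[0,0,0],[0,0,0],[0,0,0],[0,0,0],[0,0,0],[0,0,0]],"hand":[1,1,1,1,1,1,1,1,1,1,1,1,1,1,1,1,1,1,1,1]}'
python3 -m creep '{"travel":[[0,0,0],[0,0,0]],"rot":[[0,0,0],[0,0,0]],"hand":[1,1]}'
python3 - <<'E'
from lib import *
st(); im,C=snap("wrist","wrist17")
E
```

```text
time: 46.82
eef_pos: [0.4902, -0.2255, 0.2276]
eef_rot: [-3.139, 0.088, 0.005]
ft_force: [0.3, -0.1, -5.4]
gripper_width: 0.0119
time: 46.98
eef_pos: [0.4904, -0.2253, 0.2278]
eef_rot: [-3.139, 0.091, 0.005]
ft_force: [-0.8, -0.5, -5.0]
gripper_width: 0.0119
t 46.9833 pos [ 0.4904 -0.2253  0.2278] yaw -3.33 tilt 0.18 F [-0.83 -0.46 -4.96] w 0.0119 q6 1.15
```

View pics/wrist17.png

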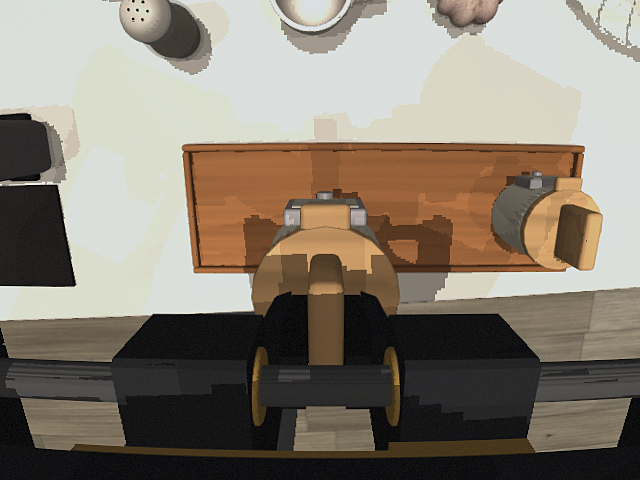

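```bash
python3 -m creep '{"travel":[[0,0,-0.44],[0,0,-0.44],[0,0,-0.44],[0,0,-0.44],[0,0,-0.44],[0,0,-0.44],[0,0,-0.44],[0,0,-0.44],[0,0,-0.44],[0,0,-0.44],[0,0,-0.44],[0,0,-0.44],[0,0,-0.42],[0,0,0],[0,0,0]],"rot":[[0,0,0],[0,0,0],[0,0,0],[0,0,0],[0,0,0],[0,0,0],[0,0,0],[0,0,0],[0,0,0],[0,0,0],[0,0,0],[0,0,0],[0,0,0],[0,0,0],[0,0,0]],"hand":[1,1,1,1,1,1,1,1,1,1,1,1,1,1,1]}'; python3 -m creep '{"travel":[[0,0,-0.04],[0,0,0]],"rot":[[0,0,0],[0,0,0]],"hand":[1,1]}'
```

```text
time: 48.28
eef_pos: [0.4914, -0.2239, 0.0863]
eef_rot: [-3.14, 0.087, 0.002]
ft_force: [-0.3, 0.6, -3.6]
gripper_width: 0.0119
time: 48.45
eef_pos: [0.4921, -0.2243, 0.0865]
eef_rot: [3.14, -0.087, 0.001]
ft_force: [-0.6, 0.4, -4.2]
gripper_width: 0.0115
```

```bash
python3 -m creep '{"travel":[[0,0,-0.08],[0,0,0]],"rot":[[0,0,0],[0,0,0]],"hand":[1,1]}'; python3 -m creep '{"travel":[[0,0,-0.04],[0,0,0]],"rot":[[0,0,0],[0,0,0]],"hand":[1,1]}'
```

```text
time: 48.62
eef_pos: [0.4918, -0.2241, 0.0842]
eef_rot: [3.14, -0.088, 0.001]
ft_force: [0.1, 0.3, -5.0]
gripper_width: 0.0115
time: 48.78
eef_pos: [0.492, -0.2241, 0.0841]
eef_rot: [3.14, -0.087, 0.0]
ft_force: [-3.1, 2.8, 2.8]
gripper_width: 0.0115
```

Contact at about the expected height. I'll release, rise and back off for a final look.

```bash
python3 -m creep '{"travel":[[0,0,0.02],[0,0,0],[0,0,0],[0,0,0],[0,0,0.3],[0,0,0.9],[0,0,1],[0,0,1],[0,0,1],[0,0,1],[-0.4,-0.2,0.6],[-0.4,-0.2,0.6],[-0.4,-0.2,0.6],[-0.4,-0.2,0.6],[-0.4,-0.2,0.6],[-0.4,-0.2,0.6],[-0.4,-0.2,0.5],[-0.4,-0.2,0],[0,0,0],[0,0,0]],"rot":[[0,0,0],[0,0,0],[0,0,0],[0,0,0],[0,0,0],[0,0,0],[0,0,0],[0,0,0],[0,0,0],[0,0,0],[0,0,0],[0,0,0],[0,0,0],[0,0,0],[0,0,0],[0,0,0],[0,0,0],[0,0,0],[0,0,0],[0,0,0]],"hand":[1,0.55,0.55,0.55,0.55,0.55,0.55,0.55,0.55,0.55,0.55,0.55,0.55,0.55,0.55,0.55,0.55,0.55,0.55,0.55]}'
python3 - <<'E'
from lib import *
st(); im,C=snap("wrist","wrist18"); 
J=[(.484,-.401,-3.2,True),(.495,-.224,-3.2,False)]
cv2.imwrite("pics/wrist18o.png",overlay(im.copy(),C,J)[:,:,::-1])
im,C=snap("side","side18"); crop(overlay(im.copy(),C,J),210,150,410,350,3,"side18c")
im,C=snap("scene","scene18"); crop(im,180,200,480,380,2.6,"scene18c")
E
```

```text
time: 50.45
eef_pos: [0.4112, -0.2641, 0.3155]
eef_rot: [-3.14, 0.089, 0.0]
ft_force: [-0.4, -0.5, 0.1]
gripper_width: 0.0398
t 50.45 pos [ 0.4112 -0.2641  0.3155] yaw -3.26 tilt 0.03 F [-0.42 -0.54  0.07] w 0.0398 q6 1.01
```

View pics/wrist18o.png

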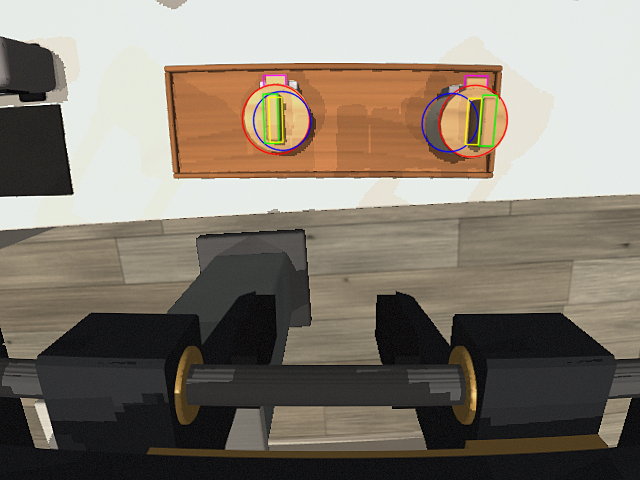

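View pics/side18c.png

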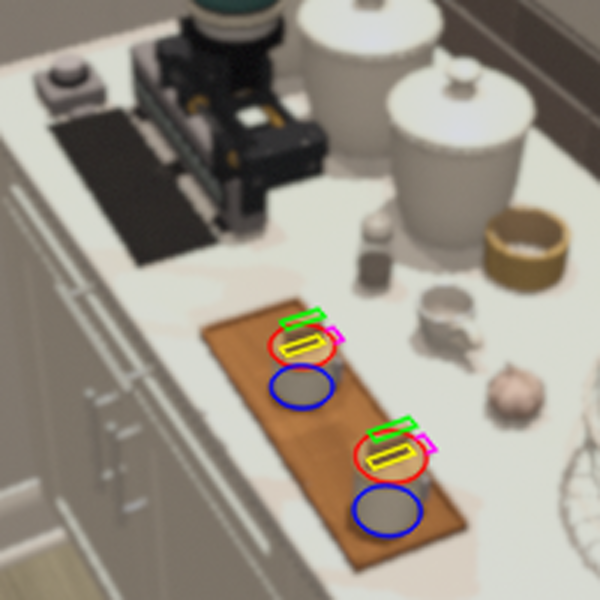

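View pics/scene18c.png

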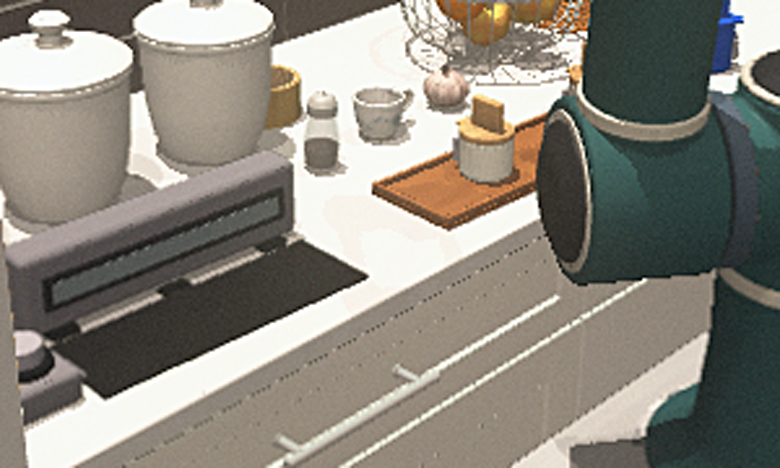

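Both jars stand upright on the tray floor, at about -121 and +56 mm along it. The key is up, the bystanders haven't moved, and the gripper is clear. I'll hand in.

```bash
python3 -c "
from bench import sign_off
print(sign_off())"
```

```text
the job is handed in; nothing more can be done
None
```

I scanned both jars and put them back on the tray; the job is handed in at about 50 s of the 210 s. No verdict came back, so the result rests on my own checks.

- **Jars:** There were two on the tray, one short and one tall. The blue look-alike was left alone. I stood both on the mat facing the bar at about -3°, the scanner's own angle.
- **Key:** I held it at the halfway stop at 5.2 N for over 1.5 s. I then pressed it fully down (14 N, about 8 mm below the halfway stop) and let it up.
- **Knock:** After the scan, the short jar was pushed about 27 mm toward the bar while the arm was away. I measured it again and picked it up from there.
- **Last checks:**
  - Both jars stand upright on the tray floor, on its centre line in x to within a few millimetres and about -121 and +56 mm along it.
  - The key looks up in the pictures, and the shaker, mug and garlic look unmoved.
  - The gripper was clear of everything.

**Disagreements:**
- The tall jar's height came out too high when worked out from the wrist pictures alone. The side view settled it, and the contact heights at grasp and release agreed.
- The knocked jar measured about 6 mm further toward the bar than its tab should allow. This did not affect the grip.

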